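Load the wind-up drying stand and wind it with its crank

ROBOT

A 6-joint arm with a two-finger parallel gripper is mounted at the origin on a cart in front of the work surface, level with it; the furniture and walls round the work are solid. World frame = base frame: x ahead of the robot, y to its left, z up, the work surface at z = 0. Lengths are in m, angles in degrees, forces in N, time in s.
With the tool pointing down it reaches from about 0.275 to 0.725 m from the base axis. Payload 5.6 kg.
Tool frame: the origin (TCP) lies at the very end of the fingers, on their centre line; the grasp point (between the pads) lies 19 mm behind it; z points along the fingers, y is the line along which they close (so a half turn about z gives the same grasp; the last joint's range is limited). The gripper opens to 85 mm and grips with 20 to 120 N. Pads are 22 mm wide; open, the fingers measure 114 mm over their backs; the gripper's body (76 mm by 85 mm) begins 54 mm behind the grasp point. The pads swing forward as they close: fully open they stand 13 mm farther back than shut.
Start: joints at [86.78, 14.616, 6.199, 0, -81.583, -16.306], TCP at [0.184, 0.518, 0.231] pointing down, gripper open.
Joint ranges: [-168.99, 168.99], [-69.2, 112.95], [-62.41, 85.93], [-164.36, 98.24], [-168.68, -3.75], [-174.98, 174.98]. Speed limits (degrees/s): [147.25, 147.25, 180, 180, 180, 180].

INTERFACE

Orientations are given as a 3x3 rotation matrix whose columns are the frame's x, y, z axes.
In Python, from workcell import r gives the robot as it stands.
- The arm moves only by the shell command python3 inch.py FILE [OPENING], which reads ROWS from the file FILE. ROWS is a JSON list that holds a single list of rows (three levels of brackets), with 1 to 10 rows, each of 6 numbers: dx, dy, dz in units of 25 mm, then a rotation vector rx, ry, rz in units of 5 degrees; each row is the pose to reach, as a shift and turn from the pose commanded when the command began, along the tool's axes at that moment; what a row does not reach only later rows make up. A row lasts 1/10 s, in which the tool goes at most 0.05 m and 8.59 degrees, less where a joint would pass 70% of its speed; a pose out of reach is approached as far as the arm can. OPENING is the finger opening in m, set as the command begins (- or left out keeps the last). The fingers move at their own pace and stop on an object; the grip force is fixed at half the most. Time passes only in rows, so rows that do not move let the fingers close. It prints the time, the measured TCP pose, the force, the opening and the grip force at its end. Input that does not fit is refused with a message, and nothing moves.
- r.sense(): the state, without advancing time (a new reading comes with each control period).
- r.get_image(name): name is "side" or "top"; returns a dict with "color" (480x640x3 uint8, red, green, blue), "fov_y" (degrees; the focal length in pixels is half the picture's height over the tangent of half this angle, whatever the lens; pixels are square), "cx", "cy" (the principal point, pixels), "k1" (the pictures are not rectified: a ray, as slopes to the right and down, at radius r is drawn at 1 + k1 r^2 times it, then the intrinsics apply), "position" and "rotation" of the camera in the world. Camera axes: x right, y up, looking along -z (the intrinsics and any distortion apply to the point x, -y, -z); pixel columns grow to the right and rows downward; lengths in m; the calibration is good to about 2 mm. A picture is of the moment at which its call begins. There is no depth.
- r.finish_job(): hands the job in; it is judged then, once.
The state is a dict: "t": time; "q": joint angles; "joint_vel": joint speeds; "tau": joint torques, N m; "position": TCP position; "ee_rot": TCP orientation; "force": force on the tool from outside, world axes, zero at the start; "ft_torque": the same for the moment, N m; "finger_gap": finger opening in m; "grip_force": force on a finger pad.
Only numpy, scipy, OpenCV 4.12 (cv2) and the standard library are available. Lean on these libraries where they do the work, as an engineer would, in place of code of your own. Each camera call takes 0.05 s, during which the arm holds its last target. There are 200 camera calls.

TASK

Stack every drying tray onto the stand, one above another, all four corner holes of each over the four posts and fully down. Then take the crank from its dish, fit it fully down onto the square shaft and use it to wind clockwise until it comes up against the stop; finally lift the crank off and stand it upright on its hub in the dish again. Do not knock over or push away the other things on the worktop.

Things in the scene. Friction and masses are not known exactly. Their poses are not given: they have to be found in the camera images.
- stand: Fixed white drying stand, 232 x 116 mm; origin at the centre of its underside, z up. Its +x (far) part is a flat fan base with four steel posts, its -x (near) part a winder: a square column 64 mm wide, 130 mm high with collar, bearing the upright square shaft. x runs from winder to posts.
- deck (a point): Centre of the fan base's top face (40 mm above the worktop), midway between the four posts; axes as the stand's. Posts 10 mm round, at x = +-50, y = +-35 mm from here, 106 mm above this face; the top 10 mm taper to 4 mm. The first tray's underside rests on this face, each further tray 30 mm higher.
- seat (a point): On the stand: top of the steel collar round the winding shaft, on the shaft's axis, 130 mm above the worktop, 105 mm from deck; a fitted crank's underside rests here.
- shaft_tip (a point): Centre of the top of the square winding shaft, 160 mm above the worktop; the point turns with the shaft, its x and y axes are square to the shaft's flats. The shaft is 16 mm square and 30 mm high above the collar, the top 4 mm narrowed to 13 mm.
- shaft (a joint): Turn of the winding shaft in rad: grows as it turns clockwise seen from above, 11.0 at its hard stop (fully wound); starts between 0 and 1.4. It takes 0.25 N m to turn and stays where it is left.
- crank: Loose steel crank, 0.32 kg, standing upright on its hub in the dish. Origin: centre of the hub's underside, z up. Hub 36 mm cube with a square 18 mm hole right through, sides along x and y. At the hub's top an arm 18 mm wide (z 28 to 36) runs along +x to the handle, 65 mm from the hub's axis. It can stand on its hub alone. Grasp the hub by its +-y faces.
- grip (a point): Middle of the crank's upright wooden handle (22 mm round, 40 mm high, z 37 to 77 mm above the hub's underside), which spins freely on the arm: 65 mm along the crank's x from the hub's axis, 57.5 mm above the hub's underside.
- dish: Fixed shallow wooden dish for the crank, 150 x 110 mm outside, walls 5 mm thick and 16 mm high; origin at the centre of its underside.
- dish_in (a point): Centre of the dish's inner floor, 5 mm above the worktop; axes along its sides, x the long way.
- tray_1: Aluminium drying tray, 0.16 kg, 124 x 96 mm, one of two or three alike (None if absent). Origin: centre of its underside, z up, x the long way. Floor 5 mm; central grip bar 64 mm along x, 10 mm thick, z 5 to 25 mm (grasp across y). Corner spacer tubes 24 mm square, 30 mm high, 14 mm square through holes at x = +-50, y = +-35 mm; rim 9 mm high. The next tray rests on the tubes.
- tray_2: Aluminium drying tray, 0.16 kg, 124 x 96 mm, one of two or three alike (None if absent). Origin: centre of its underside, z up, x the long way. Floor 5 mm; central grip bar 64 mm along x, 10 mm thick, z 5 to 25 mm (grasp across y). Corner spacer tubes 24 mm square, 30 mm high, 14 mm square through holes at x = +-50, y = +-35 mm; rim 9 mm high. The next tray rests on the tubes.
- tray_3: Aluminium drying tray, 0.16 kg, 124 x 96 mm, one of two or three alike (None if absent). Origin: centre of its underside, z up, x the long way. Floor 5 mm; central grip bar 64 mm along x, 10 mm thick, z 5 to 25 mm (grasp across y). Corner spacer tubes 24 mm square, 30 mm high, 14 mm square through holes at x = +-50, y = +-35 mm; rim 9 mm high. The next tray rests on the tubes.
- tub: Bystander, leave alone: yoghurt tub, 72 mm wide, 72 mm high; origin at its base.
- timer: Bystander, leave alone: round red and white kitchen timer, 63 mm wide, 47 mm high; origin at its base.
- spice_a: Bystander, leave alone: red-capped glass spice jar, 45 mm wide, 106 mm high; origin at its base.
- spice_b: Bystander, leave alone: orange-capped glass spice jar, 45 mm wide, 106 mm high; origin at its base.
- mug: Bystander, leave alone: white mug with a handle, 82 mm wide, 94 mm high; origin at its base.
- apple: Bystander, leave alone: red apple, about 80 mm; origin at its base.

How it is judged (in metres and radians):
On the way, in this order (a step that is already met when the one before it is completed fails the run):
1. every tray present is fully down on the four posts (x of tray_1 in the frame of deck between -0.005 and 0.005 m and y of tray_1 in the frame of deck between -0.005 and 0.005 m and z of tray_1 in the frame of deck between -0.004 and 0.065 m and angle between each of tray_1, tray_2, tray_3's own z axis and vertical below 0.05 rad and angle between the x axis of each of tray_1, tray_2, tray_3 and the x axis of stand, either way round below 0.12 rad and x of tray_2 in the frame of deck between -0.005 and 0.005 m and y of tray_2 in the frame of deck between -0.005 and 0.005 m and z of tray_2 in the frame of deck between -0.004 and 0.065 m and x of tray_3 in the frame of deck between -0.005 and 0.005 m and y of tray_3 in the frame of deck between -0.005 and 0.005 m and z of tray_3 in the frame of deck between -0.004 and 0.065 m), for 0.2 s.
2. the crank is fully down on the square shaft, before any winding (x of crank in the frame of seat between -0.005 and 0.005 m and y of crank in the frame of seat between -0.005 and 0.005 m and z of crank in the frame of seat between -0.004 and 0.006 m and angle between crank's own z axis and vertical below 0.12 rad and value of joint shaft below 3 rad), for 0.2 s.
3. the shaft is wound to its stop with the crank still on it (x of crank in the frame of seat between -0.005 and 0.005 m and y of crank in the frame of seat between -0.005 and 0.005 m and z of crank in the frame of seat between -0.004 and 0.006 m and angle between crank's own z axis and vertical below 0.12 rad and value of joint shaft above 10.5 rad), for 0.1 s.
At the end, for the whole second after the job is handed in: Trays level (0.05 rad) on the posts, centred within 5 mm in x and y, undersides at most 65 mm above the deck; shaft over 10.5 rad (stop at 11.0); crank upright (0.1 rad) on its hub on the dish floor (within 6 mm); all at rest (all of step 1 and value of joint shaft above 10.5 rad and x of crank in the frame of dish_in between -0.06 and 0.06 m and y of crank in the frame of dish_in between -0.045 and 0.045 m and z of crank in the frame of dish_in between -0.004 and 0.006 m and angle between crank's own z axis and vertical below 0.1 rad and linear speed of each of tray_1, tray_2, tray_3, crank below 0.02 m/s); the robot touches nothing.
It fails at once if a bystander is moved more than 50 mm or knocked over (distance of any of tub, timer, spice_a, spice_b, mug, apple from where it was at the start of the episode above 0.05 m or angle between any of tub, timer, spice_a, spice_b, mug's own z axis and vertical above 0.7 rad).
Of tray_1, tray_2, tray_3 only 2 to 3 are there at a start; the rules pass over those that are not, and their reading is None.
At some moment in a run one of tray_1, tray_2, tray_3 may be knocked a few centimetres aside while the robot is not near it.
It also fails if it takes over 210 s, if anything falls off the work surface, if the arm or the gripper's body presses on something with over 40 N, if the wrist force passes 120 N, or if a joint passes its speed limit or range.

## Working session

There is one attempt and no reset: what is moved stays moved. The work goes in short steps, Python scripts to look and compute and a shell command to move; the robot and the scene stay as the last step left them, time stands still between calls to the robot, and variables do not carry over. Pictures are saved under pics/ and viewed, at most 14 in all, crops included, and the job is handed in when it is done.

```bash
ls; mkdir -p pics; python3 - <<'E'
from workcell import r
import cv2
for n in("top","side"):
    d=r.get_image(n);cv2.imwrite(f"pics/{n}0.png",d["color"][:,:,::-1])
    print(n,{k:v for k,v in d.items() if k!="color"})
print(r.sense())
E
```

```text
inch.py
pics
workcell.py
top {'fov_y': 52.92727213350715, 'cx': 315.37386578441027, 'cy': 238.55577053048646, 'k1': -0.041270029215950875, 'position': array([ 0.37413052, -0.05849059,  1.21821427]), 'rotation': array([[-0.01681789,  0.98917607, -0.14576647],
       [-0.99983722, -0.01759056, -0.00401332],
       [-0.00653399,  0.14567524,  0.98931089]])}
side {'fov_y': 56.33149792835553, 'cx': 322.0917983378876, 'cy': 237.55904348921797, 'k1': -0.01668999427165212, 'position': array([-0.05817513, -0.10384823,  0.79718448]), 'rotation': array([[ 0.05099972,  0.73576539, -0.67531349],
       [-0.99864466,  0.03053877, -0.0421452 ],
       [-0.01038573,  0.67654761,  0.73632565]])}
{'t': 0.1, 'q': array([ 8.67820615e+01,  1.46510558e+01,  6.13715900e+00, -2.48503260e-02,
       -8.15840720e+01, -1.63073287e+01]), 'joint_vel': array([ 0.02816772, -0.08656147,  0.16786643,  0.0660711 , -0.00103365,
        0.04470572]), 'tau': array([-3.74989235e-03, -3.87602913e+01,  2.38473880e+01,  5.37796274e+00,
       -3.79143341e-03,  5.01750961e-06]), 'position': array([0.18360966, 0.51796554, 0.23046519]), 'ee_rot': array([[ 9.42472869e-01, -3.34282239e-01, -5.24354714e-04],
       [-3.34282643e-01, -9.42471369e-01, -1.68308339e-03],
       [ 6.84355800e-05,  1.76154311e-03, -9.99998446e-01]]), 'force': array([ 0.13040889, -0.3115907 ,  0.71462526]), 'ft_torque': array([0.02033291, 0.02441244, 0.01113992]), 'grip_force': 0.0, 'finger_gap': 0.08490867254718053}
```
View pics/top0.png

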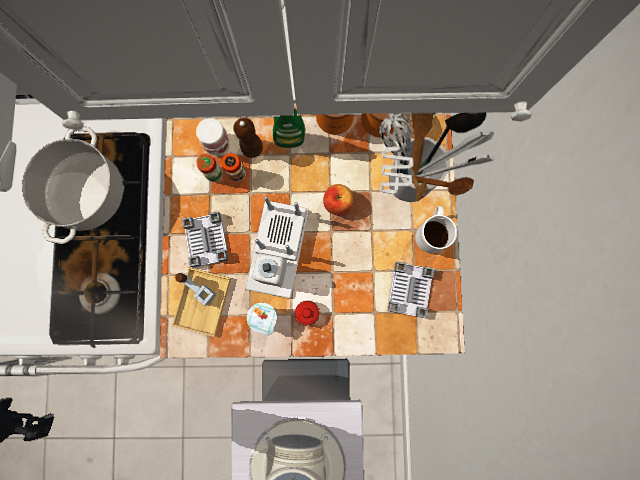

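View pics/side0.png

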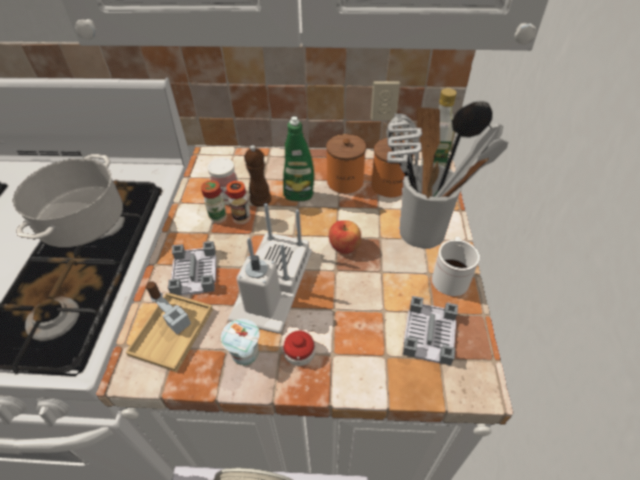

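The top view shows two trays, at (207,240) and (412,290). The stand is at (278,245) with its shaft near (267,268), and the crank hub is at (204,296) with the handle at (181,278). I'll look at crops to get exact features.

```bash
cat > h.py <<'E'
from workcell import r
import cv2, numpy as np, pickle, os
def grab(n,f=None):
    d=r.get_image(n)
    if f: pickle.dump(d,open(f"pics/{f}.pkl","wb"))
    return d
def load(f): return pickle.load(open(f"pics/{f}.pkl","rb"))
def ray(d,p):
    f=240/np.tan(np.radians(d["fov_y"]/2)); u=(np.array(p,float)-[d["cx"],d["cy"]])/f
    w=u.copy()
    for _ in range(20): w=u/(1+d["k1"]*(w@w))
    v=d["rotation"]@np.array([w[0],-w[1],-1]); return d["position"],v/np.linalg.norm(v)
def plane(d,p,z):
    o,v=ray(d,p); return o+v*(z-o[2])/v[2]
def proj(d,X):
    c=d["rotation"].T@(np.array(X)-d["position"]); w=np.array([c[0],-c[1]])/-c[2]
    f=240/np.tan(np.radians(d["fov_y"]/2)); return w*(1+d["k1"]*(w@w))*f+[d["cx"],d["cy"]]
def tri(d1,p1,d2,p2):
    (o1,a),(o2,b)=ray(d1,p1),ray(d2,p2)
    s=np.linalg.lstsq(np.c_[a,-b],o2-o1,rcond=None)[0]
    x,y=o1+a*s[0],o2+b*s[1]; return (x+y)/2,np.linalg.norm(x-y)
def crop(d,x,y,w,h,k,f):
    cv2.imwrite(f"pics/{f}.png",cv2.resize(d["color"][y:y+h,x:x+w,::-1],None,fx=k,fy=k,interpolation=cv2.INTER_CUBIC))
E
python3 - <<'E'
from h import *
a=grab("top","t1");b=grab("side","s1")
A=a["color"];B=b["color"]
c=lambda I,x,y,w,h,W,H:cv2.resize(I[y:y+h,x:x+w,::-1],(W,H),interpolation=cv2.INTER_CUBIC)
# top: left area 165..315 x 195..345 at x4 =600
cv2.imwrite("pics/c1.png",c(A,165,190,150,150,600,600))
cv2.imwrite("pics/c2.png",c(B,130,195,190,150,760,600))
r1=c(A,375,250,75,75,400,400);r2=c(B,395,290,75,75,400,400)
cv2.imwrite("pics/c3.png",np.hstack([r1,r2]))
E
```

View pics/c1.png

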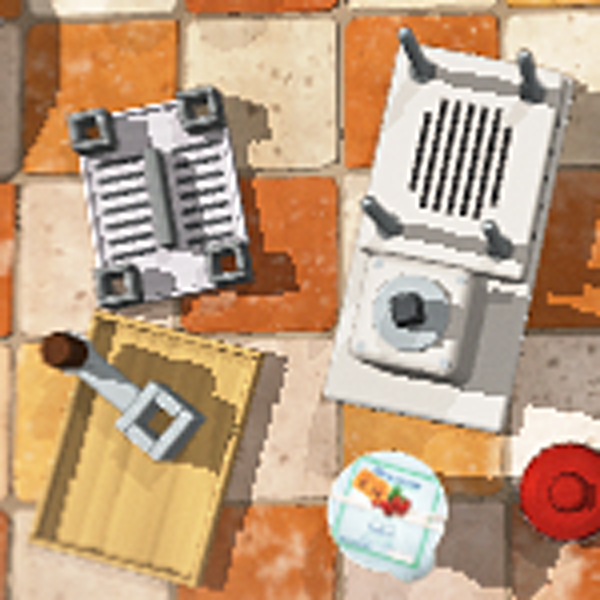

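View pics/c2.png

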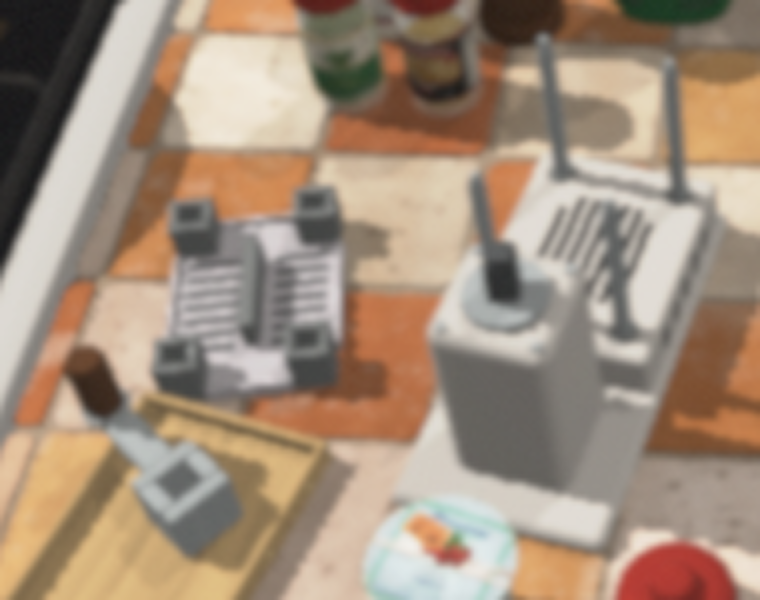

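View pics/c3.png

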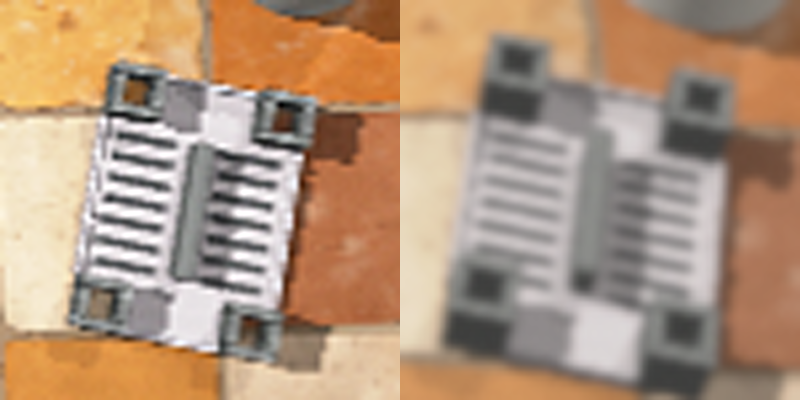

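Crop c1 (top view) shows tray A's four tube holes at crop pixels (90,130), (202,107), (120,283) and (229,262). It also shows the post tips at (404,34), (525,54), (368,201) and (484,226), the shaft at about (406,305), the hub hole at (161,422) and the handle top at (63,350). Crops c2 and c3 show the same features in the side view, plus tray B. Next step is triangulation.

```bash
cat > m1.py <<'E'
from h import *
a,b=load("t1"),load("s1")
def P(u,k,o): return (np.array(u)+.5)/k-.5+np.array(o)
T=lambda u:P(u,4,(165,190)); S=lambda u:P(u,4,(130,195))
T3=lambda u:P(u,16/3,(375,250)); S3=lambda u:P(u,16/3,(395,290))
G={"trayA":[(T,S,(90,130),(194,216)),(T,S,(202,107),(319,198)),(T,S,(120,283),(180,355)),(T,S,(229,262),(312,338))],
"trayB":[(T3,S3,(137,92),(115,58)),(T3,S3,(284,121),(300,97)),(T3,S3,(100,303),(84,285)),(T3,S3,(250,330),(284,327))],
"posts":[(T,S,(404,34),(543,38)),(T,S,(525,54),(670,60)),(T,S,(368,201),(477,177)),(T,S,(484,226),(608,207))],
"shaft":[(T,S,(408,305),(500,258))],"hub":[(T,S,(161,422),(184,480))],"handle":[(T,S,(63,348),(83,357))]}
Z={"trayA":.03,"trayB":.03,"posts":.146,"shaft":.16,"hub":.041,"handle":.082}
np.set_printoptions(precision=4,suppress=True)
for n,l in G.items():
    X=[tri(a,f(p),b,g(q)) for f,g,p,q in l]; pts=np.array([x for x,_ in X])
    Q=np.array([plane(a,f(p),Z[n]) for f,g,p,q in l]);Q2=np.array([plane(b,g(q),Z[n]) for f,g,p,q in l])
    print(n,"tri",pts.mean(0),"gap",[round(e,4) for _,e in X],"zs",pts[:,2]);print("  plane top",Q.mean(0),"side",Q2.mean(0))
    if len(l)==4:
        for q in(Q,Q2,pts):
            q=q[:,:2];ex=(q[0]+q[1]-q[2]-q[3])/2;ey=(q[0]+q[2]-q[1]-q[3])/2
            print("   long",np.linalg.norm(ex),"short",np.linalg.norm(ey),"angx",np.degrees(np.arctan2(ex[1],ex[0])),"angy-90",np.degrees(np.arctan2(ey[1],ey[0]))-90)
E
python3 m1.py
```

```text
trayA tri [0.5541 0.2225 0.0326] gap [np.float64(0.0011), np.float64(0.0001), np.float64(0.001), np.float64(0.0)] zs [0.0308 0.0359 0.03   0.0335]
  plane top [0.5546 0.2231 0.03  ] side [0.5563 0.2235 0.03  ]
   long 0.09962063938152767 short 0.07040734574666604 angx 11.31738548289001 angy-90 10.375352045469825
   long 0.100841499675274 short 0.07029832675329224 angx 10.73312773089999 angy-90 12.779589389697605
   long 0.09912663983911195 short 0.07117257771512876 angx 10.824720066748968 angy-90 9.685370365584774
trayB tri [ 0.4193 -0.2854  0.0334] gap [np.float64(0.0003), np.float64(0.0006), np.float64(0.0009), np.float64(0.0018)] zs [0.0353 0.0349 0.0317 0.0318]
  plane top [ 0.4195 -0.2857  0.03  ] side [ 0.4215 -0.2866  0.03  ]
   long 0.09813879260506116 short 0.06937225574267306 angx -12.116707094542635 angy-90 -11.75164141313104
   long 0.1000469080700235 short 0.07036049080530565 angx -11.268504141145783 angy-90 -11.719370187505987
   long 0.09752022306339615 short 0.06963339096852696 angx -11.408702439768016 angy-90 -11.704247274825974
posts tri [0.5722 0.0343 0.1457] gap [
[... 191 characters left out ...]
26216461005 short 0.06849573375404554 angx -12.918759106829569 angy-90 -11.910157996476343
   long 0.10415114191086067 short 0.06965362097351288 angx -11.045951391513025 angy-90 -12.869665600040278
   long 0.09817371212336949 short 0.0685886095686141 angx -13.024137284916092 angy-90 -11.580391932242847
shaft tri [0.4715 0.0555 0.1544] gap [np.float64(0.0014)] zs [0.1544]
  plane top [0.4711 0.0542 0.16  ] side [0.4668 0.0548 0.16  ]
hub tri [0.4127 0.2176 0.0452] gap [np.float64(0.0015)] zs [0.0452]
  plane top [0.4131 0.2178 0.041 ] side [0.4152 0.2201 0.041 ]
handle tri [0.4551 0.2679 0.087 ] gap [np.float64(0.0044)] zs [0.087]
  plane top [0.4561 0.2672 0.082 ] side [0.4583 0.2728 0.082 ]
```

```bash
cat > go.py <<'E'
import sys; from workcell import r; import numpy as np
from scipy.spatial.transform import Rotation as R
s=r.sense();x,y,z,w=map(float,sys.argv[1:5])
c,d=np.cos(np.radians(w)),np.sin(np.radians(w))
Rt=np.array([[c,d,0],[d,-c,0],[0,0,-1]]);E=s["ee_rot"]
t=E.T@(np.array([x,y,z])-s["position"]);v=R.from_matrix(E.T@Rt).as_rotvec(degrees=True)
print("row",np.round(t,4).tolist()+np.round(v,2).tolist(),"dist",round(np.linalg.norm(t),3),"F",np.round(s["force"],1),"t",round(s["t"],1))
E
python3 go.py .5546 .2228 .13 10.9
```

```text
row [0.4482, 0.1542, 0.101, 0.07, 0.01, -30.43] dist 0.485 F [-0.2 -0.3  0.7] t 0.2
```

The manual's scale: shifts go in units of 25 mm and turns go in units of 5 degrees. Converting my numbers, 0.224 m is 8.96, 0.077 m is 3.08, -15 degrees is -3.

```bash
echo '[[[8.96, 3.08, 0, 0, 0, -3], [8.96, 3.08, 0, 0, 0, -3], [8.96, 3.08, 0, 0, 0, -3], [8.96, 3.08, 0, 0, 0, -3], [8.96, 3.08, 0, 0, 0, -3], [8.96, 3.08, 0, 0, 0, -3]]]' > rows.txt && python3 inch.py rows.txt 0.05; python3 go.py .5546 .2228 .10 10.9
```

```text
t: 0.8
position: [0.3719, 0.368, 0.2312]
ee_rot: [[0.996, -0.084, 0.0], [-0.084, -0.996, -0.001], [0.0, 0.001, -1.0]]
force: [-0.0, 0.2, 0.3]
finger_gap: 0.0499
grip_force: 0.0
row [0.1941, 0.1293, 0.1314, 0.06, -0.02, -15.71] dist 0.268 F [-0.   0.2  0.3] t 0.8
```

To row units: 0.1941 m is 7.764, 0.1314 m is 5.256, -15.71 degrees is -3.142.

```bash
echo '[[[7.764, 5.172, 5.256, 0.012, -0.004, -3.142], [7.764, 5.172, 5.256, 0.012, -0.004, -3.142], [7.764, 5.172, 5.256, 0.012, -0.004, -3.142], [7.764, 5.172, 5.256, 0.012, -0.004, -3.142], [7.764, 5.172, 5.256, 0.012, -0.004, -3.142], [7.764, 5.172, 5.256, 0.012, -0.004, -3.142], [7.764, 5.172, 5.256, 0.012, -0.004, -3.142], [7.764, 5.172, 5.256, 0.012, -0.004, -3.142]]]' > rows.txt && python3 inch.py rows.txt; python3 go.py .5546 .2228 .010 10.9
python3 - <<'E'
from h import *
d=grab("top","t2");crop(d,165,190,150,150,4,"c4")
E
```

```text
t: 1.6
position: [0.5523, 0.2268, 0.0996]
ee_rot: [[0.981, 0.193, -0.001], [0.193, -0.981, 0.001], [-0.001, -0.001, -1.0]]
force: [-0.8, -0.3, 0.2]
finger_gap: 0.0502
grip_force: 0.0
row [0.0016, 0.0045, 0.0896, -0.05, 0.05, 0.26] dist 0.09 F [-0.8 -0.3  0.2] t 1.6
```

View pics/c4.png

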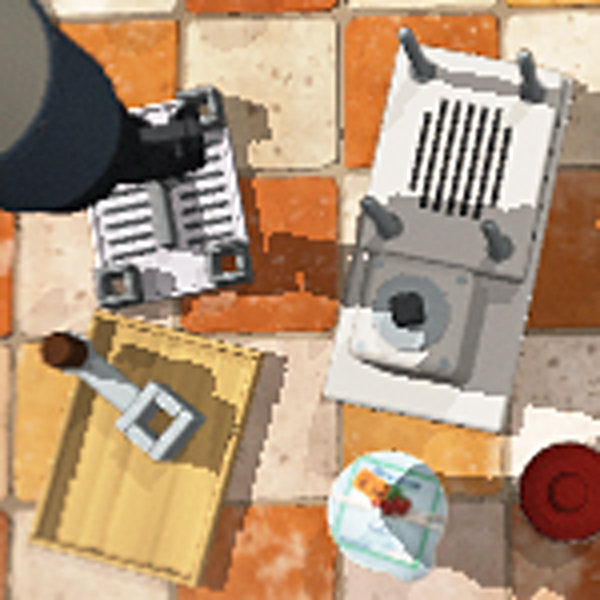

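The tray is still in place: holes at (120,283) and (229,262) as before, with the gripper above it. I'll descend and grasp.

To row units: 0.0896 m is 3.584, 0.08 m is 3.2, 0.26 degrees is 0.052.

```bash
echo '[[[0.064, 0.18, 1.2, -0.01, 0.01, 0.052], [0.064, 0.18, 2.4, -0.01, 0.01, 0.052], [0.064, 0.18, 3.2, -0.01, 0.01, 0.052], [0.064, 0.18, 3.584, -0.01, 0.01, 0.052], [0.064, 0.18, 3.584, -0.01, 0.01, 0.052], [0.064, 0.18, 3.584, -0.01, 0.01, 0.052]]]' > rows.txt && python3 inch.py rows.txt;echo '[[[0, 0, 0, 0, 0, 0], [0, 0, 0, 0, 0, 0], [0, 0, 0, 0, 0, 0], [0, 0, 0, 0, 0, 0], [0, 0, 0, 0, 0, 0], [0, 0, 0, 0, 0, 0]]]' > rows.txt && python3 inch.py rows.txt 0; python3 go.py .5722 .0343 .20 -12
```

```text
t: 2.25
position: [0.5555, 0.2238, 0.0118]
ee_rot: [[0.982, 0.191, 0.003], [0.191, -0.982, 0.001], [0.003, -0.001, -1.0]]
force: [-0.0, 0.3, 0.5]
finger_gap: 0.0501
grip_force: 0.0
t: 2.85
position: [0.5555, 0.2231, 0.0114]
ee_rot: [[0.982, 0.19, 0.002], [0.19, -0.982, 0.001], [0.002, -0.001, -1.0]]
force: [-2.3, 1.0, 5.8]
finger_gap: 0.0083
grip_force: 61.8
row [-0.019, 0.1884, -0.1888, -0.07, -0.13, 22.94] dist 0.267 F [-2.3  1.   5.8] t 2.9
```

```bash
echo '[[[0, 0, -1.2, 0, 0, 0], [0, 0, -2.8, 0, 0, 0], [0, 0, -4.4, 0, 0, 0], [0, 0, -6, 0, 0, 0], [0, 0, -7.6, 0, 0, 0], [0, 0, -7.6, 0, 0, 0]]]' > rows.txt && python3 inch.py rows.txt; python3 go.py .5722 .0343 .20 -12
```

```text
t: 3.45
position: [0.5575, 0.2235, 0.2068]
ee_rot: [[0.982, 0.19, 0.011], [0.19, -0.982, 0.005], [0.012, -0.003, -1.0]]
force: [0.8, 0.7, -2.0]
finger_gap: 0.0083
grip_force: 60.8
row [-0.0215, 0.1885, 0.006, -0.3, -0.63, 22.93] dist 0.19 F [ 0.8  0.7 -2. ] t 3.5
```

```bash
echo '[[[-0.2, 1.6, 0.12, -0.06, -0.12, 1.2], [-0.4, 3.2, 0.12, -0.06, -0.12, 2.4], [-0.6, 4.8, 0.2, -0.06, -0.126, 3.6], [-0.86, 6.4, 0.24, -0.06, -0.126, 4.586], [-0.86, 7.2, 0.24, -0.06, -0.126, 4.586], [-0.86, 7.54, 0.24, -0.06, -0.126, 4.586], [-0.86, 7.54, 0.24, -0.06, -0.126, 4.586], [-0.86, 7.54, 0.24, -0.06, -0.126, 4.586], [-0.86, 7.54, 0.24, -0.06, -0.126, 4.586]]]' > rows.txt && python3 inch.py rows.txt; python3 go.py .5722 .0343 .17 -12
python3 - <<'E'
from h import *
d=grab("top","t3");e=grab("side","s3")
c=lambda I,x,y,w,h:cv2.resize(I["color"][y:y+h,x:x+w,::-1],(400,400),interpolation=cv2.INTER_CUBIC)
cv2.imwrite("pics/c5.png",np.hstack([c(d,235,170,100,100),c(e,235,165,100,100)]))
E
```

```text
t: 4.35
position: [0.5693, 0.0346, 0.194]
ee_rot: [[0.978, -0.207, -0.011], [-0.207, -0.978, -0.005], [-0.01, 0.007, -1.0]]
force: [0.4, 0.2, -2.3]
finger_gap: 0.0085
grip_force: 60.8
row [0.0031, -0.0005, 0.0239, 0.38, 0.55, 0.07] dist 0.024 F [ 0.4  0.2 -2.3] t 4.3
```

View pics/c5.png

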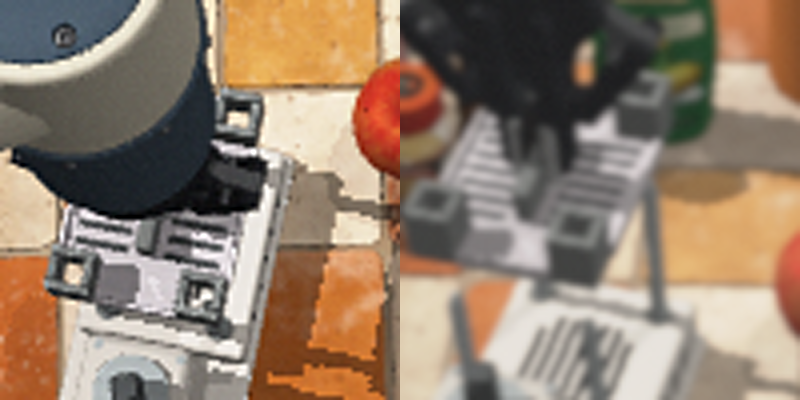

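Crop c5 shows the held tray over the posts. Three holes are visible: top view (237,115), (73,272) and (200,295); side view (250,90), (32,203) and (178,230).

```bash
python3 - <<'E'
from h import *
np.set_printoptions(precision=4,suppress=True)
a,b=load("t3"),load("s3")
P=lambda u,o:(np.array(u)+.5)/4-.5+np.array(o)
t=[(237,115),(73,272),(200,295)];s=[(250,90),(32,203),(178,230)]
M=[(50,-35),(-50,35),(-50,-35)]
D=np.array([.5722,.0343]);TC=np.array([.5693,.0346])
for f in (lambda u,v:plane(a,P(u,(235,170)),.2126),lambda u,v:plane(b,P(v,(235,165)),.2126),lambda u,v:tri(a,P(u,(235,170)),b,P(v,(235,165)))[0]):
    X=np.array([f(u,v) for u,v in zip(t,s)]);c=(X[0]+X[1])/2;ex=X[0]-X[2];ey=X[1]-X[2]
    print(X[:,2],"centre",c[:2],"minus TCP",c[:2]-TC,"ang",np.degrees(np.arctan2(ex[1],ex[0])),np.degrees(np.arctan2(ey[1],ey[0]))-90,np.linalg.norm(ex),np.linalg.norm(ey))
E
```

```text
[0.2126 0.2126 0.2126] centre [0.5682 0.0338] minus TCP [-0.0011 -0.0008] ang -11.962550650480791 -11.340644899946156 0.09880661976690025 0.06835726764000971
[0.2126 0.2126 0.2126] centre [0.5695 0.0331] minus TCP [ 0.0002 -0.0015] ang -13.94036809461274 -11.919779916291901 0.10112713591891109 0.07161220997498667
[0.2136 0.2144 0.2124] centre [0.568  0.0332] minus TCP [-0.0013 -0.0014] ang -13.136805550378277 -10.714231242203141 0.09921691210188449 0.06933030846908476
```

```bash
python3 go.py .573 .0353 .166 -12 ;  echo '[[[0.16, -0.04, 1.1, 0.076, 0.11, 0.014], [0.16, -0.04, 1.1, 0.076, 0.11, 0.014], [0.16, -0.04, 1.1, 0.076, 0.11, 0.014], [0.16, -0.04, 1.1, 0.076, 0.11, 0.014]]]' > rows.txt && python3 inch.py rows.txt; python3 go.py .573 .0353 .15 -12
```

```text
row [0.0037, -0.0018, 0.028, 0.39, 0.54, 0.07] dist 0.028 F [ 0.   0.3 -1.3] t 4.5
t: 4.85
position: [0.5738, 0.0337, 0.1679]
ee_rot: [[0.978, -0.209, 0.002], [-0.209, -0.978, -0.0], [0.002, 0.0, -1.0]]
force: [-0.5, -0.6, -0.5]
finger_gap: 0.0083
grip_force: 60.7
row [-0.0011, -0.0014, 0.0179, 0.0, -0.12, -0.04] dist 0.018 F [-0.5 -0.6 -0.5] t 4.8
```

To row units: 0.026 m is 1.04, 0.02 m is 0.8, -0.12 degrees is -0.024.

```bash
echo '[[[-0.044, -0.056, 0, 0, -0.024, 0], [-0.044, -0.056, 0.4, 0, -0.024, 0], [-0.044, -0.056, 0.8, 0, -0.024, 0], [-0.044, -0.056, 1.04, 0, -0.024, 0], [-0.044, -0.056, 1.04, 0, -0.024, 0]]]' > rows.txt && python3 inch.py rows.txt; python3 go.py .573 .0353 .12 -12
```

```text
t: 5.35
position: [0.5715, 0.0349, 0.139]
ee_rot: [[0.978, -0.209, -0.005], [-0.209, -0.978, -0.001], [-0.004, 0.002, -1.0]]
force: [-0.8, 0.8, -1.7]
finger_gap: 0.0082
grip_force: 60.7
row [0.0015, -0.0008, 0.019, 0.09, 0.26, -0.09] dist 0.019 F [-0.8  0.8 -1.7] t 5.3
```

```bash
echo '[[[0.048, -0.02, 0.4, 0.018, 0.052, 0], [0.048, -0.02, 0.8, 0.018, 0.052, 0], [0.048, -0.02, 1.2, 0.018, 0.052, 0], [0.048, -0.02, 1.6, 0.018, 0.052, 0], [0.048, -0.02, 1.6, 0.018, 0.052, 0]]]' > rows.txt && python3 inch.py rows.txt; python3 go.py .573 .0353 .052 -12
```

```text
t: 5.85
position: [0.5725, 0.0351, 0.0986]
ee_rot: [[0.978, -0.209, -0.0], [-0.209, -0.978, 0.0], [-0.0, -0.0, -1.0]]
force: [-0.1, 0.1, -2.1]
finger_gap: 0.0081
grip_force: 60.8
row [0.0005, -0.0003, 0.0466, -0.0, 0.02, -0.09] dist 0.047 F [-0.1  0.1 -2.1] t 5.8
```

To row units: 0.048 m is 1.92, 0.046 m is 1.84.

```bash
echo '[[[0, 0, 0.4, 0, 0, 0], [0, 0, 0.8, 0, 0, 0], [0, 0, 1.2, 0, 0, 0], [0, 0, 1.44, 0, 0, 0], [0, 0, 1.68, 0, 0, 0], [0, 0, 1.84, 0, 0, 0], [0, 0, 1.92, 0, 0, 0], [0, 0, 1.92, 0, 0, 0]]]' > rows.txt && python3 inch.py rows.txt; python3 go.py .573 .0353 .052 -12
```

```text
t: 6.65
position: [0.5738, 0.0354, 0.0525]
ee_rot: [[0.978, -0.209, 0.003], [-0.209, -0.978, 0.001], [0.003, -0.001, -1.0]]
force: [-0.9, -1.0, -1.4]
finger_gap: 0.008
grip_force: 60.8
row [-0.0008, 0.0002, 0.0005, -0.08, -0.16, -0.08] dist 0.001 F [-0.9 -1.  -1.4] t 6.7
```

Within 1 mm of down. I'll release to 5 cm and lift.

To row units: 0.001 m is 0.04.

```bash
echo '[[[0, 0, 0.04, 0, 0, 0], [0, 0, 0, 0, 0, 0], [0, 0, 0, 0, 0, 0], [0, 0, 0, 0, 0, 0]]]' > rows.txt && python3 inch.py rows.txt 0.045; echo '[[[0, 0, -1.6, 0, 0, 0], [0, 0, -3.2, 0, 0, 0], [0, 0, -4.8, 0, 0, 0], [0, 0, -6.4, 0, 0, 0], [0, 0, -7.6, 0, 0, 0], [0, 0, -7.6, 0, 0, 0]]]' > rows.txt && python3 inch.py rows.txt; python3 go.py .4195 -.2857 .20 -11.9
```

```text
t: 7.05
position: [0.5741, 0.0354, 0.0531]
ee_rot: [[0.978, -0.209, 0.004], [-0.209, -0.978, 0.001], [0.004, -0.002, -1.0]]
force: [0.3, -0.8, 0.3]
finger_gap: 0.045
grip_force: 0.0
t: 7.65
position: [0.5754, 0.0352, 0.2483]
ee_rot: [[0.978, -0.209, 0.013], [-0.209, -0.978, 0.002], [0.012, -0.005, -1.0]]
force: [-0.3, -0.3, 0.8]
finger_gap: 0.0449
grip_force: 0.0
row [-0.086, 0.3467, 0.0456, -0.28, -0.71, -0.17] dist 0.36 F [-0.3 -0.3  0.8] t 7.7
```

To row units: 0.3467 m is 13.868, -0.086 m is -3.44, -0.71 degrees is -0.142.

```bash
echo '[[[-3.44, 13.868, 1.824, -0.056, -0.142, -0.034], [-3.44, 13.868, 1.824, -0.056, -0.142, -0.034], [-3.44, 13.868, 1.824, -0.056, -0.142, -0.034], [-3.44, 13.868, 1.824, -0.056, -0.142, -0.034], [-3.44, 13.868, 1.824, -0.056, -0.142, -0.034], [-3.44, 13.868, 1.824, -0.056, -0.142, -0.034], [-3.44, 13.868, 1.824, -0.056, -0.142, -0.034], [-3.44, 13.868, 1.824, -0.056, -0.142, -0.034], [-3.44, 13.868, 1.824, -0.056, -0.142, -0.034], [-3.44, 13.868, 1.824, -0.056, -0.142, -0.034]]]' > rows.txt && python3 inch.py rows.txt; python3 go.py .4195 -.2857 .10 -11.9
python3 - <<'E'
from h import *
d=grab("top","t4");e=grab("side","s4")
c=lambda I,x,y,w:cv2.resize(I["color"][y:y+w,x:x+w,::-1],(400,400),interpolation=cv2.INTER_CUBIC)
cv2.imwrite("pics/c6.png",np.vstack([np.hstack([c(d,375,250,75),c(e,395,290,75)])]))
cv2.imwrite("pics/c7.png",np.hstack([c(d,235,180,100),c(e,220,195,100)]))
E
```

```text
t: 8.65
position: [0.4169, -0.2854, 0.1962]
ee_rot: [[0.978, -0.207, -0.01], [-0.207, -0.978, -0.001], [-0.01, 0.003, -1.0]]
force: [0.3, 0.9, -0.7]
finger_gap: 0.0449
grip_force: 0.0
row [0.0036, -0.0006, 0.0961, 0.18, 0.55, -0.02] dist 0.096 F [ 0.3  0.9 -0.7] t 8.7
```

View pics/c6.png

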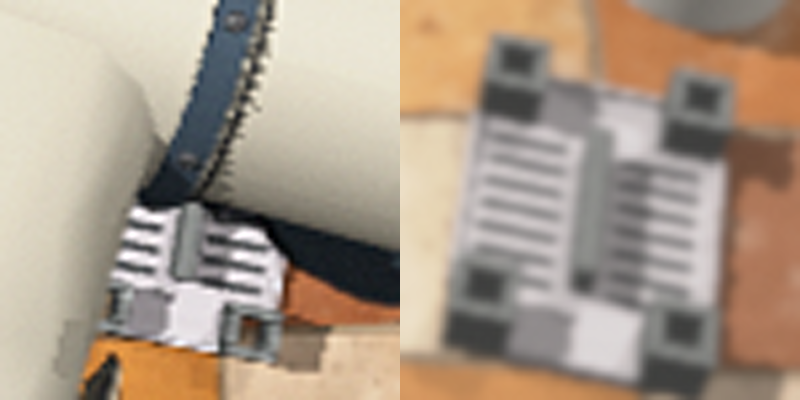

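View pics/c7.png

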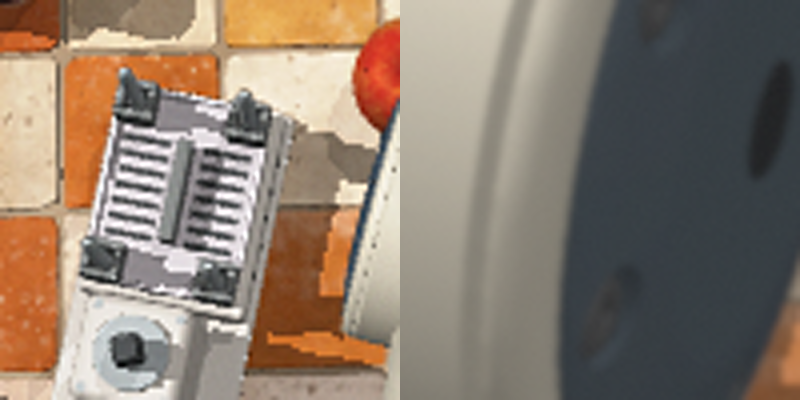

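Tray A sits on all four posts. Tray B hasn't moved: side holes (515,58), (700,97) and top hole (250,330) match the first view. I'll descend on it.

To row units: 0.15 m is 6, 0.12 m is 4.8, 0.55 degrees is 0.11.

```bash
echo '[[[0.12, -0.024, 1.6, 0.036, 0.11, 0], [0.12, -0.024, 3.2, 0.036, 0.11, 0], [0.12, -0.024, 4.8, 0.036, 0.11, 0], [0.12, -0.024, 6, 0.036, 0.11, 0], [0.12, -0.024, 6, 0.036, 0.11, 0], [0.12, -0.024, 6, 0.036, 0.11, 0]]]' > rows.txt && python3 inch.py rows.txt; python3 go.py .4195 -.2857 .0114 -11.9
```

```text
t: 9.35
position: [0.4192, -0.2857, 0.0472]
ee_rot: [[0.979, -0.204, 0.0], [-0.204, -0.979, -0.001], [0.0, 0.001, -1.0]]
force: [0.1, -0.1, 0.1]
finger_gap: 0.0449
grip_force: 0.0
row [0.0003, -0.0001, 0.0358, 0.06, -0.02, 0.11] dist 0.036 F [ 0.1 -0.1  0.1] t 9.3
```

```bash
echo '[[[0, 0, 0.8, 0, 0, 0], [0, 0, 1.28, 0, 0, 0], [0, 0, 1.44, 0, 0, 0], [0, 0, 1.44, 0, 0, 0]]]' > rows.txt && python3 inch.py rows.txt; echo '[[[0, 0, 0, 0, 0, 0], [0, 0, 0, 0, 0, 0], [0, 0, 0, 0, 0, 0], [0, 0, 0, 0, 0, 0], [0, 0, 0, 0, 0, 0], [0, 0, 0, 0, 0, 0]]]' > rows.txt && python3 inch.py rows.txt 0; echo '[[[0, 0, -1.2, 0, 0, 0], [0, 0, -2.8, 0, 0, 0], [0, 0, -4.4, 0, 0, 0], [0, 0, -6, 0, 0, 0], [0, 0, -7.6, 0, 0, 0], [0, 0, -7.6, 0, 0, 0]]]' > rows.txt && python3 inch.py rows.txt; python3 go.py .573 .0353 .20 -12
```

```text
t: 9.75
position: [0.4194, -0.2862, 0.0117]
ee_rot: [[0.979, -0.206, 0.002], [-0.206, -0.979, -0.001], [0.002, 0.001, -1.0]]
force: [-0.4, 0.1, 0.7]
finger_gap: 0.045
grip_force: 0.0
t: 10.35
position: [0.4191, -0.2864, 0.0115]
ee_rot: [[0.979, -0.206, 0.002], [-0.206, -0.979, -0.001], [0.002, 0.001, -1.0]]
force: [-0.4, -0.1, 5.8]
finger_gap: 0.008
grip_force: 60.9
t: 10.95
position: [0.4209, -0.2876, 0.2066]
ee_rot: [[0.979, -0.206, 0.01], [-0.206, -0.979, -0.006], [0.011, 0.004, -1.0]]
force: [0.8, -0.2, -1.4]
finger_gap: 0.008
grip_force: 60.0
row [0.0823, -0.3473, 0.0063, 0.2, -0.65, 0.12] dist 0.357 F [ 0.8 -0.2 -1.4] t 10.9
```

To row units: -0.3473 m is -13.892, -0.33 m is -13.2, 0.2 degrees is 0.04.

```bash
echo '[[[0.44, -1.8, 0.24, 0.04, -0.13, 0.024], [0.84, -3.6, 0.24, 0.04, -0.13, 0.024], [1.28, -5.4, 0.24, 0.04, -0.13, 0.024], [1.68, -7.2, 0.24, 0.04, -0.13, 0.024], [2.12, -9, 0.24, 0.04, -0.13, 0.024], [2.52, -10.72, 0.24, 0.04, -0.13, 0.024], [2.88, -12.2, 0.24, 0.04, -0.13, 0.024], [3.16, -13.2, 0.24, 0.04, -0.13, 0.024], [3.292, -13.892, 0.24, 0.04, -0.13, 0.024], [3.292, -13.892, 0.24, 0.04, -0.13, 0.024]]]' > rows.txt && python3 inch.py rows.txt;echo '[[[0, 0, 0, 0, 0, 0], [0, 0, 0, 0, 0, 0]]]' > rows.txt && python3 inch.py rows.txt; python3 go.py .573 .0353 .166 -12
python3 - <<'E'
from h import *
d=grab("top","t5");e=grab("side","s5")
c=lambda I,x,y,w,h:cv2.resize(I["color"][y:y+h,x:x+w,::-1],(400,400),interpolation=cv2.INTER_CUBIC)
cv2.imwrite("pics/c8.png",np.hstack([c(d,235,170,100,100),c(e,235,165,100,100)]))
E
```

```text
t: 11.95
position: [0.5706, 0.0385, 0.1932]
ee_rot: [[0.978, -0.207, -0.012], [-0.207, -0.978, 0.005], [-0.013, -0.003, -1.0]]
force: [0.2, -1.2, -2.2]
finger_gap: 0.0084
grip_force: 60.0
t: 12.15
position: [0.57, 0.036, 0.1942]
ee_rot: [[0.978, -0.209, -0.011], [-0.209, -0.978, 0.005], [-0.011, -0.003, -1.0]]
force: [-0.0, -0.1, -1.8]
finger_gap: 0.0083
grip_force: 60.0
row [0.0034, 0.0001, 0.0282, -0.17, 0.66, -0.08] dist 0.028 F [-0.  -0.1 -1.8] t 12.2
```

View pics/c8.png

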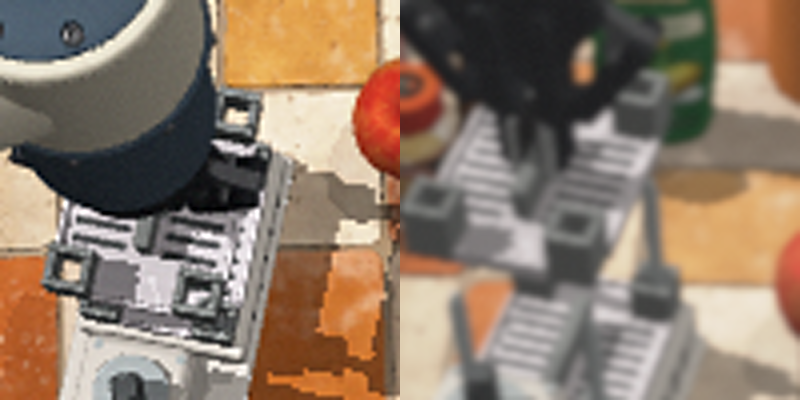

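The holes are at (237,115), (71,270) and (197,293). The tray therefore sits in the gripper the same way as before, so I'll insert it with the same offset.

To row units: 0.028 m is 1.12, 0.02 m is 0.8, 0.66 degrees is 0.132.

```bash
echo '[[[0.136, 0.004, 0.4, -0.034, 0.132, 0], [0.136, 0.004, 0.8, -0.034, 0.132, 0], [0.136, 0.004, 1.12, -0.034, 0.132, 0], [0.136, 0.004, 1.12, -0.034, 0.132, 0], [0.136, 0.004, 1.12, -0.034, 0.132, 0]]]' > rows.txt && python3 inch.py rows.txt; python3 go.py .573 .0353 .145 -12
```

```text
t: 12.75
position: [0.5734, 0.036, 0.1662]
ee_rot: [[0.978, -0.208, -0.0], [-0.208, -0.978, -0.0], [0.0, 0.0, -1.0]]
force: [-0.3, 1.1, -0.6]
finger_gap: 0.0085
grip_force: 59.9
row [-0.0003, 0.0008, 0.0212, 0.01, -0.0, -0.03] dist 0.021 F [-0.3  1.1 -0.6] t 12.8
```

To row units: 0.032 m is 1.28, 0.024 m is 0.96.

```bash
echo '[[[-0.012, 0.024, 0.32, 0, 0, 0], [-0.012, 0.024, 0.64, 0, 0, 0], [-0.012, 0.024, 0.96, 0, 0, 0], [-0.012, 0.024, 1.28, 0, 0, 0], [-0.012, 0.024, 1.28, 0, 0, 0]]]' > rows.txt && python3 inch.py rows.txt; python3 go.py .573 .0353 .082 -12
```

```text
t: 13.25
position: [0.5721, 0.0356, 0.1324]
ee_rot: [[0.978, -0.209, -0.003], [-0.209, -0.978, -0.0], [-0.003, 0.001, -1.0]]
force: [-0.2, 0.9, -1.6]
finger_gap: 0.0079
grip_force: 59.9
row [0.0011, 0.0, 0.0504, 0.06, 0.15, -0.04] dist 0.05 F [-0.2  0.9 -1.6] t 13.2
```

To row units: 0.0515 m is 2.06, 0.05 m is 2, 0.15 degrees is 0.03.

```bash
echo '[[[0.032, 0, 0.4, 0.012, 0.03, 0], [0.032, 0, 0.8, 0.012, 0.03, 0], [0.032, 0, 1.2, 0.012, 0.03, 0], [0.032, 0, 1.6, 0.012, 0.03, 0], [0.032, 0, 1.84, 0.012, 0.03, 0], [0.032, 0, 2, 0.012, 0.03, 0], [0.032, 0, 2.06, 0.012, 0.03, 0], [0.032, 0, 2.06, 0.012, 0.03, 0]]]' > rows.txt && python3 inch.py rows.txt; python3 go.py .573 .0353 .0815 -12
```

```text
t: 14.05
position: [0.5739, 0.0356, 0.0827]
ee_rot: [[0.978, -0.208, 0.003], [-0.208, -0.978, 0.001], [0.003, -0.001, -1.0]]
force: [-1.0, 0.1, -0.9]
finger_gap: 0.0081
grip_force: 59.9
row [-0.0009, 0.0005, 0.0012, -0.07, -0.17, -0.03] dist 0.002 F [-1.   0.1 -0.9] t 14.1
```

To row units: 0.001 m is 0.04.

```bash
echo '[[[0, 0, 0.04, 0, 0, 0], [0, 0, 0, 0, 0, 0], [0, 0, 0, 0, 0, 0], [0, 0, 0, 0, 0, 0]]]' > rows.txt && python3 inch.py rows.txt 0.045; echo '[[[0, 0, -1.6, 0, 0, 0], [0, 0, -3.2, 0, 0, 0], [0, 0, -4.8, 0, 0, 0], [0, 0, -6.4, 0, 0, 0], [0, 0, -6.4, 0, 0, 0]]]' > rows.txt && python3 inch.py rows.txt; python3 go.py .413 .2178 .20 49
```

```text
t: 14.45
position: [0.5742, 0.0356, 0.0831]
ee_rot: [[0.978, -0.208, 0.004], [-0.208, -0.978, 0.001], [0.004, -0.002, -1.0]]
force: [0.5, -0.3, 0.4]
finger_gap: 0.045
grip_force: 0.0
t: 14.95
position: [0.5762, 0.0353, 0.2497]
ee_rot: [[0.978, -0.208, 0.015], [-0.208, -0.978, 0.002], [0.015, -0.005, -1.0]]
force: [0.9, -0.0, 0.3]
finger_gap: 0.0448
grip_force: 0.0
row [-0.1983, -0.1442, 0.0475, 0.18, -0.92, -61.01] dist 0.25 F [ 0.9 -0.   0.3] t 14.9
```

To row units: -0.1983 m is -7.932, -0.1442 m is -5.768, -0.9 degrees is -0.18.

```bash
echo '[[[-7.932, -5.768, 1.2, 0.04, -0.18, 0], [-7.932, -5.768, 1.2, 0.04, -0.18, 0], [-7.932, -5.768, 1.2, 0.04, -0.18, 0], [-7.932, -5.768, 1.2, 0.04, -0.18, 0], [-7.932, -5.768, 1.2, 0.04, -0.18, 0], [-7.932, -5.768, 1.2, 0.04, -0.18, 0], [-7.932, -5.768, 1.2, 0.04, -0.18, 0], [-7.932, -5.768, 1.2, 0.04, -0.18, 0]]]' > rows.txt && python3 inch.py rows.txt 0.065; python3 go.py .413 .2178 .10 49
python3 - <<'E'
from h import *
d=grab("top","t6");e=grab("side","s6")
c=lambda I,x,y,w,h,W,H:cv2.resize(I["color"][y:y+h,x:x+w,::-1],(W,H),interpolation=cv2.INTER_CUBIC)
L=np.hstack([c(d,250,252,36,36,400,400),c(e,235,242,36,36,400,400)])
cv2.imwrite("pics/c9.png",L)
cv2.imwrite("pics/c10.png",np.hstack([c(d,235,180,100,100,400,400),c(e,220,195,100,100,400,400)]))
E
```

```text
t: 15.75
position: [0.41, 0.2175, 0.2124]
ee_rot: [[0.978, -0.209, -0.011], [-0.209, -0.978, 0.007], [-0.012, -0.005, -1.0]]
force: [-0.3, 1.0, 0.7]
finger_gap: 0.0652
grip_force: 0.0
row [0.0042, -0.0004, 0.1124, -0.63, 0.49, -61.05] dist 0.112 F [-0.3  1.   0.7] t 15.8
```

View pics/c9.png

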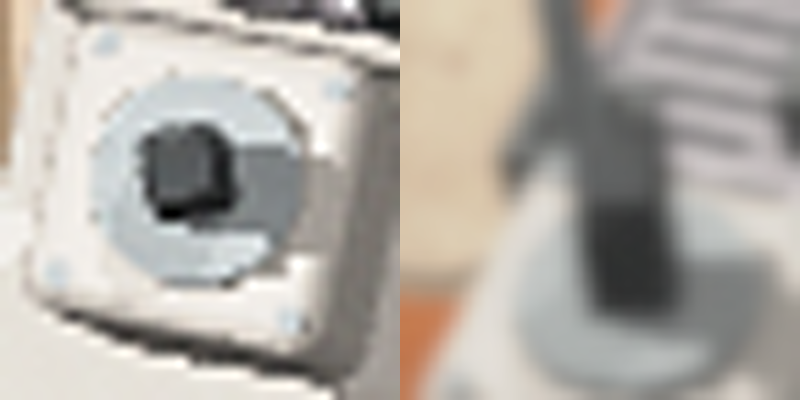

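View pics/c10.png

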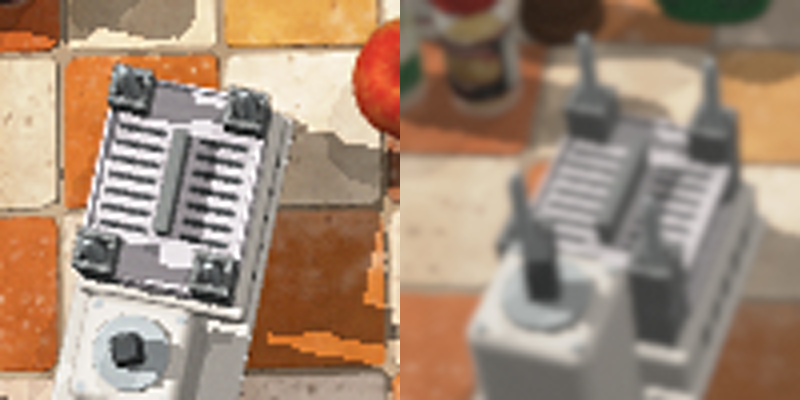

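Both trays are stacked on the posts. The shaft tip is near (185,168) in the c9 crop, and its flats are turned about 12–13° counter-clockwise. I'll fit the crank at a yaw of about 12°, so next is the hub grasp.

The manual's scale: shifts go in units of 25 mm and turns go in units of 5 degrees. Converting my numbers, 0.1 m is 4, 0.09 m is 3.6, -40 degrees is -8.

```bash
echo '[[[0.12, 0, 0.8, -0.12, 0.1, -1.6], [0.12, 0, 1.6, -0.12, 0.1, -3.2], [0.12, 0, 2.4, -0.12, 0.1, -4.8], [0.12, 0, 3.2, -0.12, 0.1, -6.4], [0.12, 0, 3.6, -0.12, 0.1, -8], [0.12, 0, 4, -0.12, 0.1, -9.6], [0.12, 0, 4, -0.12, 0.1, -11.2], [0.12, 0, 4, -0.12, 0.1, -12.2], [0.12, 0, 4, -0.12, 0.1, -12.2], [0.12, 0, 4, -0.12, 0.1, -12.2]]]' > rows.txt && python3 inch.py rows.txt; python3 go.py .4132 .218 .012 49
```

```text
t: 16.85
position: [0.4119, 0.2174, 0.1122]
ee_rot: [[0.659, 0.752, -0.0], [0.752, -0.659, 0.0], [0.0, -0.001, -1.0]]
force: [-0.4, 0.8, 1.3]
finger_gap: 0.0648
grip_force: 0.0
row [0.0013, 0.0007, 0.1002, -0.03, -0.0, -0.25] dist 0.1 F [-0.4  0.8  1.3] t 16.9
```

To row units: 0.1 m is 4, 0.095 m is 3.8, -0.2 degrees is -0.04.

```bash
echo '[[[0.048, 0.024, 1.2, 0, 0, -0.04], [0.048, 0.024, 2.4, 0, 0, -0.04], [0.048, 0.024, 3.2, 0, 0, -0.04], [0.048, 0.024, 3.8, 0, 0, -0.04], [0.048, 0.024, 4, 0, 0, -0.04], [0.048, 0.024, 4, 0, 0, -0.04]]]' > rows.txt && python3 inch.py rows.txt; echo '[[[0, 0, 0, 0, 0, 0], [0, 0, 0, 0, 0, 0], [0, 0, 0, 0, 0, 0], [0, 0, 0, 0, 0, 0], [0, 0, 0, 0, 0, 0], [0, 0, 0, 0, 0, 0]]]' > rows.txt && python3 inch.py rows.txt 0;  python3 go.py .4132 .218 .012 49
```

```text
t: 17.45
position: [0.4125, 0.2181, 0.0119]
ee_rot: [[0.655, 0.756, -0.001], [0.756, -0.655, -0.0], [-0.001, -0.001, -1.0]]
force: [0.3, -1.2, 0.6]
finger_gap: 0.0653
grip_force: 0.0
t: 18.05
position: [0.4133, 0.2192, 0.0135]
ee_rot: [[0.654, 0.757, 0.001], [0.757, -0.654, 0.002], [0.003, -0.0, -1.0]]
force: [-0.3, -1.2, 6.2]
finger_gap: 0.0352
grip_force: 60.9
row [-0.0009, 0.0007, 0.0014, -0.01, -0.14, 0.19] dist 0.002 F [-0.3 -1.2  6.2] t 18.1
```

```bash
echo '[[[0, 0, -1.2, 0, 0, 0], [0, 0, -2.8, 0, 0, 0], [0, 0, -4.4, 0, 0, 0], [0, 0, -6, 0, 0, 0], [0, 0, -7.6, 0, 0, 0], [0, 0, -7.6, 0, 0, 0]]]' > rows.txt && python3 inch.py rows.txt; python3 go.py .470 .0555 .20 12
```

```text
t: 18.65
position: [0.415, 0.2199, 0.2079]
ee_rot: [[0.653, 0.757, 0.008], [0.757, -0.654, 0.007], [0.011, 0.002, -1.0]]
force: [0.9, 1.1, -2.8]
finger_gap: 0.0352
grip_force: 61.2
row [-0.0886, 0.149, 0.0072, -0.1, -0.62, 37.19] dist 0.174 F [ 0.9  1.1 -2.8] t 18.6
```

To row units: 0.149 m is 5.96, 0.132 m is 5.28, 37.19 degrees is 7.438.

```bash
echo '[[[-0.8, 1.4, 0.2, 0, -0.12, 1.4], [-1.6, 2.8, 0.24, 0, -0.12, 3], [-2.4, 4.2, 0.28, -0.02, -0.124, 4.4], [-3.12, 5.28, 0.28, -0.02, -0.124, 6], [-3.544, 5.96, 0.288, -0.02, -0.124, 7.438], [-3.544, 5.96, 0.288, -0.02, -0.124, 7.438], [-3.544, 5.96, 0.288, -0.02, -0.124, 7.438], [-3.544, 5.96, 0.288, -0.02, -0.124, 7.438]]]' > rows.txt && python3 inch.py rows.txt; python3 go.py .470 .0555 .18 12
python3 - <<'E'
from h import *
d=grab("top","t7");e=grab("side","s7")
c=lambda I,x,y,w,h,W,H:cv2.resize(I["color"][y:y+h,x:x+w,::-1],(W,H),interpolation=cv2.INTER_CUBIC)
cv2.imwrite("pics/c11.png",np.hstack([c(d,230,220,80,80,400,400),c(e,210,200,80,80,400,400)]))
E
```

```text
t: 19.45
position: [0.4669, 0.0545, 0.1944]
ee_rot: [[0.978, 0.209, -0.01], [0.209, -0.978, -0.006], [-0.011, 0.004, -1.0]]
force: [0.6, 0.1, -3.8]
finger_gap: 0.035
grip_force: 61.2
row [0.0034, -0.0004, 0.0144, 0.24, 0.63, 0.08] dist 0.015 F [ 0.6  0.1 -3.8] t 19.4
```

View pics/c11.png

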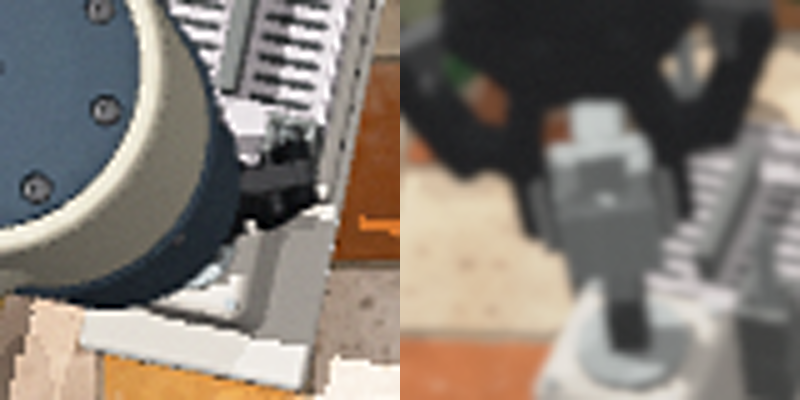

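The side half of c11 shows the hub held above the shaft, with its top face spanning about x 548–655 and y 145–210. I'll compute its offset.

```bash
python3 - <<'E'
from h import *
np.set_printoptions(precision=4,suppress=True)
a=load("t6");b=load("s7");b6=load("s6")
P=lambda u,k,o:(np.array(u)+.5)/k-.5+np.array(o)
print("hub top from side",plane(b,P((203,178),5,(210,200)),.2219)[:2],"TCP .4669 .0545")
print("collar top view",plane(a,P((201,183),400/36,(250,252)),.130)[:2])
print("collar side view s6",plane(b6,P((641-400,292),400/36,(235,242)),.130)[:2])
print("collar side view s7",plane(b,P((635-400,337),5,(210,200)),.130)[:2])
# collar: fit light-blue disc in top view
f=a["color"].astype(int);m=np.zeros((480,640),np.uint8)
sub=f[252:288,250:286];mask=((sub[...,2]-sub[...,0]>8)).astype(np.uint8)
n,l,st,ce=cv2.connectedComponentsWithStats(mask);i=1+np.argmax(st[1:,4]);ys,xs=np.where(l==i)
h=cv2.convexHull(np.c_[xs,ys].astype(np.float32));el=cv2.fitEllipse(h);print(el,plane(a,np.array(el[0])+[250,252],.130)[:2])
# shaft top: darkest blob
g=cv2.resize(sub.mean(2).astype(np.float32),None,fx=8,fy=8,interpolation=cv2.INTER_CUBIC)
for th in(70,85,100):
    n,l,st,ce=cv2.connectedComponentsWithStats((g[20:200,70:220]<th).astype(np.uint8));i=1+np.argmax(st[1:,4]);ys,xs=np.where(l==i)
    re=cv2.minAreaRect(np.c_[xs,ys].astype(np.float32));c=(np.array(re[0])+[70,20]+.5)/8-.5+[250,252];print(th,re[1],re[2],c,plane(a,c,.155)[:2])
E
```

```text
hub top from side [0.4698 0.0555] TCP .4669 .0545
collar top view [0.469  0.0551]
collar side view s6 [0.4702 0.0559]
collar side view s7 [0.4722 0.0555]
((11.216985702514648, 11.987238883972168), (2.9947257041931152, 6.39265775680542), 54.12480545043945) [0.4784 0.0697]
70 (47.828521728515625, 71.22290802001953) 27.89727020263672 [267.9716 268.2203] [0.4663 0.0518]
85 (69.86215209960938, 64.62956237792969) 81.8698959350586 [266.6737 267.5288] [0.4679 0.0546]
100 (72.49995422363281, 67.23918151855469) 80.53767395019531 [266.7027 267.5912] [0.4678 0.0546]
```

```bash
python3 go.py .4685 .0553 .174 10.5; echo '[[[0.072, -0.028, 0.4, 0.048, 0.126, 0.2], [0.072, -0.028, 0.82, 0.048, 0.126, 0.32], [0.072, -0.028, 0.82, 0.048, 0.126, 0.32], [0.072, -0.028, 0.82, 0.048, 0.126, 0.32], [0.072, -0.028, 0.82, 0.048, 0.126, 0.32]]]' > rows.txt && python3 inch.py rows.txt;python3 go.py .4685 .0553 .166 10.5
```

```text
row [0.0017, -0.0004, 0.0207, 0.25, 0.59, 1.6] dist 0.021 F [-0.1 -0.2 -2.7] t 19.6
t: 20.05
position: [0.4692, 0.055, 0.1748]
ee_rot: [[0.983, 0.181, 0.002], [0.181, -0.983, -0.0], [0.002, 0.001, -1.0]]
force: [0.0, -0.2, -3.3]
finger_gap: 0.0346
grip_force: 61.2
row [-0.0006, -0.0004, 0.0088, 0.03, -0.1, -0.08] dist 0.009 F [ 0.  -0.2 -3.3] t 20.1
```

To row units: 0.011 m is 0.44, 0.008 m is 0.32.

```bash
echo '[[[0, -0.016, 0.16, 0, 0, 0], [0, -0.016, 0.32, 0, 0, 0], [0, -0.016, 0.44, 0, 0, 0], [0, -0.016, 0.44, 0, 0, 0]]]' > rows.txt && python3 inch.py rows.txt;python3 go.py .4685 .0553 .158 10.5
```

```text
t: 20.45
position: [0.469, 0.0552, 0.1639]
ee_rot: [[0.984, 0.18, 0.002], [0.18, -0.984, -0.0], [0.002, 0.001, -1.0]]
force: [-1.8, 1.2, 2.8]
finger_gap: 0.0353
grip_force: 62.2
row [-0.0004, -0.0001, 0.0059, 0.03, -0.1, -0.1] dist 0.006 F [-1.8  1.2  2.8] t 20.4
```

To row units: -0.0005 m is -0.02, 0.003 m is 0.12.

```bash
echo '[[[-0.024, -0.02, 0.04, 0, 0, 0], [-0.04, -0.032, 0.08, 0, 0, 0], [-0.04, -0.032, 0.12, 0, 0, 0]]]' > rows.txt && python3 inch.py rows.txt; echo '[[[0, 0, 0, 0, 0, 0.3], [0, 0, 0, 0, 0, 0.6], [0, 0, 0, 0, 0, 0.6]]]' > rows.txt && python3 inch.py rows.txt
```

```text
t: 20.75
position: [0.4691, 0.0554, 0.1633]
ee_rot: [[0.983, 0.181, 0.006], [0.181, -0.983, -0.001], [0.005, 0.002, -1.0]]
force: [-6.2, 0.0, 17.5]
finger_gap: 0.0353
grip_force: 63.7
t: 21.05
position: [0.4674, 0.0558, 0.1598]
ee_rot: [[0.992, 0.128, 0.0], [0.128, -0.992, -0.0], [0.0, 0.0, -1.0]]
force: [-0.4, -0.1, -3.5]
finger_gap: 0.0352
grip_force: 61.3
```

It dropped in once yawed to about 7.4°. Continuing down.

```bash
echo '[[[0, 0, 0.16, 0, 0, 0], [0, 0, 0.32, 0, 0, 0], [0, 0, 0.48, 0, 0, 0], [0, 0, 0.48, 0, 0, 0]]]' > rows.txt && python3 inch.py rows.txt; python3 go.py .4675 .0557 .139 7.4
```

```text
t: 21.45
position: [0.4671, 0.0557, 0.1474]
ee_rot: [[0.992, 0.129, -0.001], [0.129, -0.992, -0.001], [-0.001, 0.001, -1.0]]
force: [-1.0, 0.3, -3.1]
finger_gap: 0.0346
grip_force: 61.3
row [0.0004, 0.0, 0.0084, 0.04, 0.04, -0.01] dist 0.008 F [-1.   0.3 -3.1] t 21.4
```

To row units: 0.0095 m is 0.38, 0.008 m is 0.32.

```bash
echo '[[[0, 0, 0.12, 0, 0, 0], [0, 0, 0.24, 0, 0, 0], [0, 0, 0.32, 0, 0, 0], [0, 0, 0.38, 0, 0, 0], [0, 0, 0.38, 0, 0, 0]]]' > rows.txt && python3 inch.py rows.txt; python3 go.py .4671 .0557 .139 7.4
```

```text
t: 21.95
position: [0.4676, 0.0558, 0.1387]
ee_rot: [[0.992, 0.129, 0.001], [0.129, -0.992, -0.0], [0.001, 0.0, -1.0]]
force: [-0.6, -0.1, -3.2]
finger_gap: 0.0352
grip_force: 61.4
row [-0.0006, 0.0001, -0.0003, 0.03, -0.05, -0.01] dist 0.001 F [-0.6 -0.1 -3.2] t 21.9
```

To row units: 0.002 m is 0.08, 0.001 m is 0.04.

```bash
echo '[[[0, 0, 0.04, 0, 0, 0], [0, 0, 0.08, 0, 0, 0], [0, 0, 0.08, 0, 0, 0]]]' > rows.txt && python3 inch.py rows.txt; echo '[[[0, 0, 0, 0, 0, 0], [0, 0, 0, 0, 0, 0], [0, 0, 0, 0, 0, 0], [0, 0, 0, 0, 0, 0]]]' > rows.txt && python3 inch.py rows.txt 0.06; echo '[[[0, 0, -1.6, 0, 0, 0], [0, 0, -3.2, 0, 0, 0], [0, 0, -4.8, 0, 0, 0], [0, 0, -4.8, 0, 0, 0], [0, 0, -4.8, 0, 0, 0]]]' > rows.txt && python3 inch.py rows.txt; python3 go.py .4676 .0558 .139 7.4
```

```text
t: 22.25
position: [0.4679, 0.0559, 0.1385]
ee_rot: [[0.992, 0.129, 0.003], [0.129, -0.992, -0.0], [0.003, 0.0, -1.0]]
force: [-5.1, 0.6, 6.9]
finger_gap: 0.035
grip_force: 62.5
t: 22.65
position: [0.4679, 0.0559, 0.1369]
ee_rot: [[0.992, 0.129, 0.001], [0.129, -0.992, -0.0], [0.001, 0.0, -1.0]]
force: [-0.3, 0.6, -0.2]
finger_gap: 0.0601
grip_force: 0.0
t: 23.15
position: [0.4679, 0.0562, 0.2575]
ee_rot: [[0.992, 0.128, 0.003], [0.128, -0.992, 0.001], [0.003, -0.001, -1.0]]
force: [-0.2, -0.2, -0.6]
finger_gap: 0.0597
grip_force: 0.0
row [-0.0007, 0.0004, 0.1185, -0.03, -0.17, -0.02] dist 0.118 F [-0.2 -0.2 -0.6] t 23.1
```

```bash
cat > hand.py <<'E'
from h import *
import sys
np.set_printoptions(precision=4,suppress=True)
cx,cy=float(sys.argv[1]),float(sys.argv[2])
for n in("top","side"):
    d=grab(n);p=proj(d,(cx,cy,.187)).astype(int);x0,y0=p-30
    s=d["color"][y0:y0+60,x0:x0+60];hs=cv2.cvtColor(s,cv2.COLOR_RGB2HSV)
    m=((hs[...,0]<15)|(hs[...,0]>172))&(hs[...,1]>90)&(hs[...,2]<120)&(hs[...,2]>25)
    k,l,st,ce=cv2.connectedComponentsWithStats(m.astype(np.uint8))
    for i in range(1,k):
        if st[i,4]>25: print(n,"expect",proj(d,(cx,cy,.187)),"blob",ce[i]+[x0,y0],st[i],plane(d,ce[i]+[x0,y0],.187)[:2])
    crop(d,x0,y0,60,60,6,"h_"+n)
E
python3 hand.py .5338 .0644
```

```text
side expect [253.277  222.9715] blob [236.0323 195.0753] [ 5  0 17  8 93] [0.6113 0.1119]
side expect [253.277  222.9715] blob [277.8393 201.5893] [48  0 12 14 56] [0.5953 0.0245]
side expect [253.277  222.9715] blob [254.4388 203.1735] [27  3 11 16 98] [0.5889 0.0707]
side expect [253.277  222.9715] blob [242.0796 219.0796] [  0  12  35  27 402] [0.5434 0.0877]
```

```bash
python3 go.py .5338 .0644 .2575 7.4; echo '[[[1.2, 0, 0, 0, -0.02, 0], [2.4, 0, 0, 0, -0.02, 0], [2.648, 0, 0, 0, -0.02, 0], [2.648, 0, 0, 0, -0.02, 0], [2.648, 0, 0, 0, -0.02, 0], [2.648, 0, 0, 0, -0.02, 0]]]' > rows.txt && python3 inch.py rows.txt; python3 go.py .5338 .0644 .172 7.4
```

```text
row [0.0673, 0.0001, -0.0018, 0.03, 0.05, -0.02] dist 0.067 F [ 0.  -0.6 -0.4] t 23.2
t: 23.85
position: [0.5325, 0.0642, 0.2572]
ee_rot: [[0.992, 0.129, -0.001], [0.129, -0.992, -0.0], [-0.001, 0.0, -1.0]]
force: [0.4, -0.4, -0.4]
finger_gap: 0.0601
grip_force: 0.0
row [0.0014, -0.0, 0.0852, 0.02, 0.04, -0.0] dist 0.085 F [ 0.4 -0.4 -0.4] t 23.9
```

To row units: 0.085 m is 3.4, 0.075 m is 3.

```bash
echo '[[[0.04, 0, 1.2, 0, 0, 0], [0.04, 0, 2.2, 0, 0, 0], [0.04, 0, 3, 0, 0, 0], [0.04, 0, 3.4, 0, 0, 0], [0.04, 0, 3.4, 0, 0, 0], [0.04, 0, 3.4, 0, 0, 0]]]' > rows.txt && python3 inch.py rows.txt; echo '[[[0, 0, 0, 0, 0, 0], [0, 0, 0, 0, 0, 0], [0, 0, 0, 0, 0, 0], [0, 0, 0, 0, 0, 0], [0, 0, 0, 0, 0, 0]]]' > rows.txt && python3 inch.py rows.txt 0.0;python3 go.py .5338 .0644 .172 7.4
```

```text
t: 24.45
position: [0.5346, 0.0645, 0.1732]
ee_rot: [[0.992, 0.129, 0.001], [0.129, -0.992, -0.0], [0.001, 0.001, -1.0]]
force: [0.4, 1.0, 0.9]
finger_gap: 0.0602
grip_force: 0.0
t: 24.95
position: [0.5347, 0.0646, 0.1728]
ee_rot: [[0.992, 0.129, 0.001], [0.129, -0.992, -0.0], [0.001, 0.0, -1.0]]
force: [-0.6, -0.5, 3.7]
finger_gap: 0.02
grip_force: 58.6
row [-0.001, 0.0001, 0.0008, 0.02, -0.06, -0.0] dist 0.001 F [-0.6 -0.5  3.7] t 24.9
```

To row units: -0.065 m is -2.6, 0.065 m is 2.6.

```bash
echo '[[[-0.02, 0.32, 0, 0, 0, 0], [-0.088, 0.672, 0, 0, 0, 0], [-0.348, 1.3, 0, 0, 0, 0], [-0.76, 1.84, 0, 0, 0, 0], [-1.3, 2.252, 0, 0, 0, 0], [-1.928, 2.512, 0, 0, 0, 0], [-2.6, 2.6, 0, 0, 0, 0], [-2.6, 2.6, 0, 0, 0, 0]]]' > rows.txt && python3 inch.py rows.txt; python3 go.py .4703 .056 .172 7.4
```

```text
t: 25.75
position: [0.4779, -0.0088, 0.1727]
ee_rot: [[0.992, 0.128, 0.002], [0.128, -0.992, 0.001], [0.002, -0.001, -1.0]]
force: [2.0, 2.0, 2.3]
finger_gap: 0.0203
grip_force: 58.9
row [0.0008, -0.0652, 0.0008, -0.03, -0.12, -0.05] dist 0.065 F [2.  2.  2.3] t 25.8
```

```bash
echo '[[[-0.672, -0.088, 0, 0, 0, 0], [-1.3, -0.348, 0, 0, 0, 0], [-1.84, -0.76, 0, 0, 0, 0], [-2.252, -1.3, 0, 0, 0, 0], [-2.512, -1.928, 0, 0, 0, 0], [-2.6, -2.6, 0, 0, 0, 0], [-2.512, -3.272, 0, 0, 0, 0], [-2.252, -3.9, 0, 0, 0, 0], [-1.84, -4.44, 0, 0, 0, 0], [-1.3, -4.852, 0, 0, 0, 0]]]' > rows.txt && python3 inch.py rows.txt; python3 go.py .4703 .056 .172 7.4
```

```text
t: 26.75
position: [0.4285, 0.1071, 0.1725]
ee_rot: [[0.992, 0.129, -0.005], [0.129, -0.992, -0.003], [-0.005, 0.002, -1.0]]
force: [-7.8, -2.2, 9.5]
finger_gap: 0.0205
grip_force: 59.9
row [0.0349, 0.0561, 0.0005, 0.14, 0.3, 0.02] dist 0.066 F [-7.8 -2.2  9.5] t 26.8
```

To row units: 0.0975 m is 3.9, 0.0953 m is 3.812.

```bash
echo '[[[0.628, -0.26, 0, 0, 0, 0], [1.3, -0.348, 0, 0, 0, 0], [1.972, -0.26, 0, 0, 0, 0], [2.6, 0, 0, 0, 0, 0], [3.14, 0.412, 0, 0, 0, 0], [3.552, 0.952, 0, 0, 0, 0], [3.812, 1.58, 0, 0, 0, 0], [3.9, 2.252, 0, 0, 0, 0], [3.812, 2.924, 0, 0, 0, 0], [3.552, 3.552, 0, 0, 0, 0]]]' > rows.txt && python3 inch.py rows.txt; python3 go.py .4703 .056 .172 7.4
```

```text
t: 27.75
position: [0.5305, 0.0319, 0.1722]
ee_rot: [[0.992, 0.129, -0.0], [0.129, -0.992, 0.002], [0.0, -0.002, -1.0]]
force: [-3.1, 8.6, 6.2]
finger_gap: 0.02
grip_force: 59.6
row [-0.0566, -0.0316, 0.0002, -0.13, -0.01, -0.0] dist 0.065 F [-3.1  8.6  6.2] t 27.8
```

To row units: -0.1213 m is -4.852, -0.1191 m is -4.764.

```bash
echo '[[[-0.412, 0.54, 0, 0, 0, 0], [-0.952, 0.952, 0, 0, 0, 0], [-1.58, 1.212, 0, 0, 0, 0], [-2.252, 1.3, 0, 0, 0, 0], [-2.924, 1.212, 0, 0, 0, 0], [-3.552, 0.952, 0, 0, 0, 0], [-4.092, 0.54, 0, 0, 0, 0], [-4.504, 0, 0, 0, 0, 0], [-4.764, -0.628, 0, 0, 0, 0], [-4.852, -1.3, 0, 0, 0, 0]]]' > rows.txt && python3 inch.py rows.txt; python3 go.py .4703 .056 .172 7.4
```

```text
t: 28.75
position: [0.4046, 0.0454, 0.1727]
ee_rot: [[0.992, 0.128, -0.002], [0.128, -0.992, -0.006], [-0.002, 0.006, -1.0]]
force: [1.5, -5.7, 4.1]
finger_gap: 0.0204
grip_force: 59.4
row [0.0665, -0.0021, 0.0005, 0.33, 0.14, -0.03] dist 0.067 F [ 1.5 -5.7  4.1] t 28.8
```

To row units: -0.0168 m is -0.672, -0.0085 m is -0.34.

```bash
echo '[[[0.024, -0.34, 0, 0, 0, 0], [0.088, -0.672, 0, 0, 0, 0], [0.088, -0.672, 0, 0, 0, 0]]]' > rows.txt && python3 inch.py rows.txt; python3 go.py .4695 .056 .172 7.4
```

```text
t: 29.05
position: [0.4043, 0.0632, 0.1725]
ee_rot: [[0.992, 0.129, -0.004], [0.129, -0.992, -0.005], [-0.004, 0.005, -1.0]]
force: [-6.6, -2.1, 10.5]
finger_gap: 0.0201
grip_force: 60.2
row [0.0638, 0.0155, 0.0003, 0.26, 0.25, 0.04] dist 0.066 F [-6.6 -2.1 10.5] t 29.1
```

To row units: -0.0157 m is -0.628, -0.0081 m is -0.324.

```bash
echo '[[[0.108, -0.324, 0, 0, 0, 0], [0.26, -0.628, 0, 0, 0, 0], [0.26, -0.628, 0, 0, 0, 0]]]' > rows.txt && python3 inch.py rows.txt; python3 go.py .4695 .056 .172 7.4
```

```text
t: 29.35
position: [0.4084, 0.0797, 0.1724]
ee_rot: [[0.992, 0.129, -0.005], [0.129, -0.992, -0.005], [-0.005, 0.004, -1.0]]
force: [-9.2, -1.5, 13.2]
finger_gap: 0.0204
grip_force: 60.5
row [0.0575, 0.0314, 0.0002, 0.22, 0.3, 0.01] dist 0.066 F [-9.2 -1.5 13.2] t 29.4
```

To row units: -0.0132 m is -0.528, 0.011 m is 0.44.

```bash
echo '[[[0.208, -0.28, 0, 0, 0, 0], [0.44, -0.528, 0, 0, 0, 0], [0.44, -0.528, 0, 0, 0, 0]]]' > rows.txt && python3 inch.py rows.txt; python3 go.py .4695 .056 .172 7.4
```

```text
t: 29.65
position: [0.4131, 0.0894, 0.1722]
ee_rot: [[0.992, 0.129, -0.015], [0.128, -0.992, -0.014], [-0.016, 0.012, -1.0]]
force: [-23.7, -11.9, 26.9]
finger_gap: 0.0203
grip_force: 62.3
row [0.0516, 0.0404, -0.0002, 0.7, 0.95, -0.02] dist 0.066 F [-23.7 -11.9  26.9] t 29.6
```

About 22 N tangential at 578° of turn: that is the stop. I'll relieve the force, release and rise.

To row units: 0.005 m is 0.2, -0.004 m is -0.16.

```bash
echo '[[[-0.08, 0.12, 0, 0, 0, 0], [-0.16, 0.2, 0, 0, 0, 0], [-0.16, 0.2, 0, 0, 0, 0]]]' > rows.txt && python3 inch.py rows.txt; echo '[[[0, 0, 0, 0, 0, 0], [0, 0, 0, 0, 0, 0], [0, 0, 0, 0, 0, 0], [0, 0, 0, 0, 0, 0]]]' > rows.txt && python3 inch.py rows.txt 0.06; python3 go.py .413 .089 .28 7.4;  echo '[[[0, 0, -1.6, 0, 0, 0], [0, 0, -3.2, 0, 0, 0], [0, 0, -4.4, 0, 0, 0], [0, 0, -4.4, 0, 0, 0], [0, 0, -4.4, 0, 0, 0]]]' > rows.txt && python3 inch.py rows.txt; python3 go.py .4695 .056 .25 -30
```

```text
t: 29.95
position: [0.4122, 0.0874, 0.1724]
ee_rot: [[0.992, 0.128, -0.008], [0.128, -0.992, -0.005], [-0.009, 0.004, -1.0]]
force: [-16.8, -3.1, 19.9]
finger_gap: 0.0201
grip_force: 61.1
t: 30.35
position: [0.4157, 0.0901, 0.1717]
ee_rot: [[0.992, 0.128, -0.001], [0.128, -0.992, -0.001], [-0.001, 0.001, -1.0]]
force: [0.4, 0.4, 0.4]
finger_gap: 0.0596
grip_force: 0.0
row [-0.003, 0.0008, -0.1083, 0.04, 0.07, -0.02] dist 0.108 F [0.4 0.4 0.4] t 30.4
t: 30.85
position: [0.4158, 0.0905, 0.2821]
ee_rot: [[0.992, 0.129, -0.0], [0.129, -0.992, 0.0], [0.0, -0.0, -1.0]]
force: [0.4, -0.4, -0.6]
finger_gap: 0.06
grip_force: 0.0
row [0.0488, 0.0411, 0.0321, -0.02, 0.01, 37.39] dist 0.071 F [ 0.4 -0.4 -0.6] t 30.9
```

To row units: 0.27 m is 10.8, 0.24 m is 9.6, 18 degrees is 3.6.

```bash
echo '[[[0, 1.6, 0, 0, 0, 1.2], [0, 3.6, 0, 0, 0, 2.4], [0, 5.6, 0, 0, 0, 3.6], [0, 7.6, 0, 0, 0, 4.8], [0, 9.6, 0, 0, 0, 6], [0, 10.8, 0, 0, 0, 7.6], [0, 10.8, 0, 0, 0, 7.6]]]' > rows.txt && python3 inch.py rows.txt; python3 - <<'E'
from h import *
d=grab("top","t8");e=grab("side","s8")
c=lambda I,x,y,w,h,W,H:cv2.resize(I["color"][y:y+h,x:x+w,::-1],(W,H),interpolation=cv2.INTER_CUBIC)
cv2.imwrite("pics/c12.png",np.hstack([c(d,230,210,80,80,400,400),c(e,200,200,100,100,400,400)]))
E
```

```text
t: 31.55
position: [0.4497, -0.1805, 0.2798]
ee_rot: [[0.856, -0.516, -0.005], [-0.516, -0.856, -0.0], [-0.004, 0.003, -1.0]]
force: [0.2, 0.7, -0.7]
finger_gap: 0.0601
grip_force: 0.0
```

View pics/c12.png

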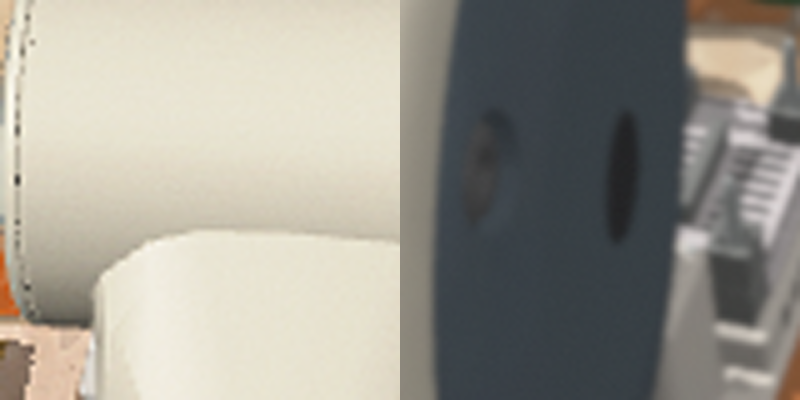

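The arm blocks both views here (c12 shows only arm links). I'll move to the left, where the stand was clear earlier, and measure the handle numerically.

```bash
python3 go.py .40 .24 .28 -31; echo '[[[-9.6, -13.6, 0, 0, 0, 0], [-9.6, -13.6, 0, 0, 0, 0], [-9.6, -13.6, 0, 0, 0, 0], [-9.6, -13.6, 0, 0, 0, 0], [-9.6, -13.6, 0, 0, 0, 0], [-9.6, -13.6, 0, 0, 0, 0], [-9.6, -13.6, 0, 0, 0, 0], [-9.6, -13.6, 0, 0, 0, 0], [-9.6, -13.6, 0, 0, 0, 0], [-9.6, -13.6, 0, 0, 0, 0]]]' > rows.txt && python3 inch.py rows.txt; python3 hand.py .414 .0885
```

```text
row [-0.2559, -0.3341, 0.0008, 0.09, 0.18, 0.34] dist 0.421 F [ 0.7 -0.8 -0.4] t 31.6
t: 32.65
position: [0.4155, 0.2399, 0.2809]
ee_rot: [[0.864, -0.504, -0.002], [-0.504, -0.864, -0.001], [-0.001, 0.002, -1.0]]
force: [0.3, -0.3, 0.2]
finger_gap: 0.0595
grip_force: 0.0
top expect [249.2864 291.731 ] blob [253.1279 293.7791] [29 28 11 10 86] [0.4095 0.0803]
side expect [228.8154 271.908 ] blob [232.5165 273.1099] [ 28  23  13  20 182] [0.4117 0.0816]
```

```bash
python3 go.py .469 .056 .24 -25;  echo '[[[5.2, 5.2, 0, 0, 0, -1.2], [5.2, 5.2, 0, 0, 0, -1.2], [5.2, 5.2, 0, 0, 0, -1.2], [5.2, 5.2, 0, 0, 0, -1.2], [5.2, 5.2, 0, 0, 0, -1.2], [5.2, 5.2, 0, 0, 0, -1.2], [5.2, 5.2, 0, 0, 0, -1.2]]]' > rows.txt && python3 inch.py rows.txt; python3 go.py .469 .056 .1375 -25
```

```text
row [0.1375, 0.1295, 0.0418, 0.09, 0.02, -5.48] dist 0.193 F [-0.6  0.4 -0.2] t 32.8
t: 33.45
position: [0.4623, 0.0591, 0.2822]
ee_rot: [[0.909, -0.417, -0.0], [-0.417, -0.909, -0.0], [-0.0, 0.0, -1.0]]
force: [0.2, 0.7, 0.5]
finger_gap: 0.0599
grip_force: 0.0
row [0.0074, 0.0, 0.1447, 0.01, 0.01, 0.38] dist 0.145 F [0.2 0.7 0.5] t 33.5
```

```bash
echo '[[[0.296, 0, 1.2, 0, 0, 0], [0.296, 0, 2.4, 0, 0, 0], [0.296, 0, 3.6, 0, 0, 0], [0.296, 0, 4.4, 0, 0, 0], [0.296, 0, 5.2, 0, 0, 0], [0.296, 0, 5.6, 0, 0, 0], [0.296, 0, 5.76, 0, 0, 0], [0.296, 0, 5.76, 0, 0, 0]]]' > rows.txt && python3 inch.py rows.txt; echo '[[[0, 0, 0, 0, 0, 0], [0, 0, 0, 0, 0, 0], [0, 0, 0, 0, 0, 0], [0, 0, 0, 0, 0, 0], [0, 0, 0, 0, 0, 0]]]' > rows.txt && python3 inch.py rows.txt 0; python3 go.py .469 .056 .138 -25; python3 hand.py .411 .081
```

```text
t: 34.25
position: [0.4694, 0.0565, 0.1383]
ee_rot: [[0.91, -0.416, -0.0], [-0.416, -0.91, -0.001], [-0.0, 0.001, -1.0]]
force: [-0.8, -0.6, -1.0]
finger_gap: 0.0599
grip_force: 0.0
t: 34.75
position: [0.4699, 0.0561, 0.1393]
ee_rot: [[0.909, -0.416, 0.001], [-0.416, -0.909, -0.0], [0.001, -0.001, -1.0]]
force: [-1.0, 0.5, 6.9]
finger_gap: 0.0358
grip_force: 59.9
row [-0.0008, 0.0005, 0.0013, -0.03, -0.08, 0.41] dist 0.002 F [-1.   0.5  6.9] t 34.8
top expect [252.7954 293.0888] blob [252.8235 293.6235] [26 26 11 10 85] [0.4099 0.0809]
top expect [252.7954 293.0888] blob [223.6667 318.5556] [ 0 52  5  8 27] [0.3582 0.1428]
side expect [232.7744 273.4237] blob [232.2994 272.7288] [ 24  21  13  19 177] [0.4125 0.0821]
```

To row units: -0.015 m is -0.6, -0.01 m is -0.4.

```bash
echo '[[[0, 0, -0.2, 0, 0, 0], [0, 0, -0.4, 0, 0, 0], [0, 0, -0.6, 0, 0, 0], [0, 0, -0.6, 0, 0, 0]]]' > rows.txt && python3 inch.py rows.txt; echo '[[[0, 0, -0.4, 0, 0, 0], [0, 0, -0.8, 0, 0, 0], [0, 0, -1.2, 0, 0, 0], [0, 0, -2.4, 0, 0, 0], [0, 0, -2.8, 0, 0, 0], [0, 0, -2.8, 0, 0, 0]]]' > rows.txt && python3 inch.py rows.txt; python3 go.py .413 .215 .22 -25
```

```text
t: 35.25
position: [0.4697, 0.0562, 0.1539]
ee_rot: [[0.909, -0.416, 0.0], [-0.416, -0.909, -0.0], [0.0, -0.0, -1.0]]
force: [1.6, 0.4, -0.8]
finger_gap: 0.035
grip_force: 60.7
t: 35.85
position: [0.47, 0.0565, 0.2247]
ee_rot: [[0.909, -0.416, 0.003], [-0.416, -0.909, 0.001], [0.002, -0.002, -1.0]]
force: [0.3, 0.4, -4.2]
finger_gap: 0.0355
grip_force: 60.7
row [-0.1179, -0.1204, 0.0047, -0.13, -0.11, 0.39] dist 0.169 F [ 0.3  0.4 -4.2] t 35.9
```

```bash
python3 - <<'E'
from h import *
a=load("t1");np.set_printoptions(precision=4,suppress=True)
hs=cv2.cvtColor(a["color"],cv2.COLOR_RGB2HSV)[260:345,165:245]
m=((hs[...,0]>=18)&(hs[...,0]<=28)&(hs[...,1]>70)).astype(np.uint8)
m=cv2.morphologyEx(m,cv2.MORPH_OPEN,np.ones((3,3)))
k,l,st,ce=cv2.connectedComponentsWithStats(m);i=1+np.argmax(st[1:,4]);ys,xs=np.where(l==i)
re=cv2.minAreaRect(np.c_[xs,ys].astype(np.float32));c=np.array(re[0])+[165,260];print(re,c,plane(a,c,.016))
P=lambda u:(np.array(u)+.5)/4-.5+np.array([165,190])
q=np.array([plane(a,P(u),.016) for u in((100,312),(268,352),(195,585),(35,543))]);print(q,q.mean(0))
E
python3 go.py .413 .215 .22 -25
```

```text
((29.264705657958984, 39.9411735534668), (58.69362258911133, 60.876441955566406), 14.03624439239502) [194.2647 299.9412] [0.4024 0.25   0.016 ]
[[0.4831 0.2632 0.016 ]
 [0.4564 0.1572 0.016 ]
 [0.3138 0.2013 0.016 ]
 [0.3406 0.301  0.016 ]] [0.3985 0.2307 0.016 ]
row [-0.1179, -0.1204, 0.0047, -0.13, -0.11, 0.39] dist 0.169 F [ 0.3  0.4 -4.2] t 35.9
```

```bash
echo '[[[-1.2, -1.2, 0, 0, 0, 0], [-2.4, -2.4, 0, 0, 0, 0], [-3.6, -3.6, 0, 0, 0, 0], [-4.8, -4.8, 0, 0, 0, 0], [-5.32, -5.12, 0, 0, 0, 0], [-5.32, -5.12, 0, 0, 0, 0], [-5.32, -5.12, 0, 0, 0, 0]]]' > rows.txt && python3 inch.py rows.txt; python3 go.py .402 .228 .10 -24.6
```

```text
t: 36.55
position: [0.4011, 0.2275, 0.222]
ee_rot: [[0.909, -0.416, -0.002], [-0.416, -0.909, -0.002], [-0.001, 0.003, -1.0]]
force: [0.5, 0.0, -2.7]
finger_gap: 0.0353
grip_force: 60.2
row [0.0007, -0.0011, 0.122, 0.15, 0.07, 0.03] dist 0.122 F [ 0.5  0.  -2.7] t 36.5
```

To row units: 0.202 m is 8.08, 0.197 m is 7.88, 0.1 degrees is 0.02.

```bash
echo '[[[0, 0, 1.6, 0.02, 0, 0], [0, 0, 3.2, 0.02, 0, 0], [0, 0, 4.8, 0.02, 0, 0], [0, 0, 6.4, 0.02, 0, 0], [0, 0, 7.4, 0.02, 0, 0], [0, 0, 7.88, 0.02, 0, 0], [0, 0, 8.08, 0.02, 0, 0], [0, 0, 8.08, 0.02, 0, 0]]]' > rows.txt && python3 inch.py rows.txt; python3 go.py .402 .228 .0145 -24.6
```

```text
t: 37.35
position: [0.4017, 0.2268, 0.0206]
ee_rot: [[0.909, -0.418, -0.001], [-0.418, -0.909, 0.0], [-0.001, 0.0, -1.0]]
force: [1.0, 0.2, -3.3]
finger_gap: 0.0353
grip_force: 60.4
row [-0.0003, -0.0012, 0.0061, 0.01, 0.03, -0.08] dist 0.006 F [ 1.   0.2 -3.3] t 37.4
```

To row units: 0.006 m is 0.24, 0.004 m is 0.16.

```bash
echo '[[[0, 0, 0.08, 0, 0, 0], [0, 0, 0.16, 0, 0, 0], [0, 0, 0.24, 0, 0, 0], [0, 0, 0.24, 0, 0, 0]]]' > rows.txt && python3 inch.py rows.txt; python3 go.py .402 .228 .0145 -24.6
```

```text
t: 37.75
position: [0.4016, 0.2278, 0.0151]
ee_rot: [[0.909, -0.416, 0.0], [-0.416, -0.909, 0.001], [-0.0, -0.001, -1.0]]
force: [0.2, -0.3, -2.7]
finger_gap: 0.035
grip_force: 60.4
row [0.0003, -0.0003, 0.0006, -0.08, 0.02, -0.01] dist 0.001 F [ 0.2 -0.3 -2.7] t 37.8
```

To row units: 0.001 m is 0.04, 0.0005 m is 0.02.

```bash
echo '[[[0, 0, 0.02, 0, 0, 0], [0, 0, 0.04, 0, 0, 0], [0, 0, 0.04, 0, 0, 0]]]' > rows.txt && python3 inch.py rows.txt; echo '[[[0, 0, 0, 0, 0, 0], [0, 0, 0, 0, 0, 0], [0, 0, 0, 0, 0, 0], [0, 0, 0, 0, 0, 0]]]' > rows.txt && python3 inch.py rows.txt 0.055;echo '[[[0, 0, -0.8, 0, 0, 0], [0, 0, -2, 0, 0, 0], [0, 0, -3.6, 0, 0, 0], [0, 0, -5.6, 0, 0, 0], [0, 0, -7.6, 0, 0, 0], [0, 0, -8.8, 0, 0, 0], [0, 0, -8.8, 0, 0, 0]]]' > rows.txt && python3 inch.py rows.txt
```

```text
t: 38.05
position: [0.4018, 0.2279, 0.0144]
ee_rot: [[0.909, -0.416, 0.001], [-0.416, -0.909, 0.001], [0.0, -0.001, -1.0]]
force: [-1.1, -1.5, 1.7]
finger_gap: 0.0356
grip_force: 61.0
t: 38.45
position: [0.4018, 0.2279, 0.0141]
ee_rot: [[0.909, -0.416, 0.0], [-0.416, -0.909, 0.001], [-0.0, -0.001, -1.0]]
force: [-0.3, 0.6, 0.5]
finger_gap: 0.0552
grip_force: 0.0
t: 39.15
position: [0.4037, 0.2289, 0.2391]
ee_rot: [[0.909, -0.416, 0.008], [-0.416, -0.909, 0.007], [0.004, -0.01, -1.0]]
force: [0.1, 1.2, -0.4]
finger_gap: 0.0554
grip_force: 0.0
```

```bash
python3 - <<'E'
from h import *
a=load("t6")["color"].astype(int);d=grab("top","t9");b=d["color"].astype(int)
D=np.abs(a-b).max(2);print("tray region diff",(D[190:257,250:305]>40).sum(),"shaft region",(D[255:290,250:290]>40).sum())
e=load("s6")["color"].astype(int);f=grab("side","s9")["color"].astype(int);D=np.abs(e-f).max(2);print("side tray diff",(D[205:280,260:310]>40).sum())
g=b[252:288,250:286].mean(2).astype(np.float32);g=cv2.resize(g,None,fx=8,fy=8,interpolation=cv2.INTER_CUBIC)
for th in(85,100):
    n,l,st,ce=cv2.connectedComponentsWithStats((g[20:200,70:220]<th).astype(np.uint8));i=1+np.argmax(st[1:,4]);ys,xs=np.where(l==i)
    print(th,cv2.minAreaRect(np.c_[xs,ys].astype(np.float32)))
E
echo '[[[0, 2, 0, 0, 0, 0], [0, 4, 0, 0, 0, 0], [0, 6, 0, 0, 0, 0], [0, 8, 0, 0, 0, 0], [0, 10, 0, 0, 0, 0], [0, 12, 0, 0, 0, 0], [0, 14, 0, 0, 0, 0], [0, 14, 0, 0, 0, 0], [0, 14, 0, 0, 0, 0]]]' > rows.txt && python3 inch.py rows.txt
python3 - <<'E'
from h import *
D=[grab("top","t10"),grab("side","s10")];np.set_printoptions(precision=4,suppress=True);C=[]
for d in D:
    p=proj(d,(.343,.255,.062)).astype(int);x0,y0=p-14;s=d["color"][y0:y0+28,x0:x0+28];hs=cv2.cvtColor(s,cv2.COLOR_RGB2HSV)
    m=((hs[...,0]<15)|(hs[...,0]>172))&(hs[...,1]>90)&(hs[...,2]<120)&(hs[...,2]>25)
    k,l,st,ce=cv2.connectedComponentsWithStats(m.astype(np.uint8));i=1+np.argmax(st[1:,4]);c=ce[i]+[x0,y0];C.append(c);print(p,c,st[i],plane(d,c,.065))
print(tri(D[0],C[0],D[1],C[1]))
E
```

```text
tray region diff 0 shaft region 31
side tray diff 0
85 ((64.99751281738281, 106.44066619873047), (68.6772232055664, 60.20779800415039), 11.633633613586426)
100 ((67.01376342773438, 105.45413970947266), (71.54963684082031, 62.546058654785156), 16.69924545288086)
t: 40.15
position: [0.2546, -0.0918, 0.2325]
ee_rot: [[0.907, -0.421, -0.002], [-0.421, -0.907, 0.001], [-0.002, -0.0, -1.0]]
force: [0.6, 0.6, 0.2]
finger_gap: 0.055
grip_force: 0.0
[186 324] [186.2329 324.5205] [ 9 11 12  8 73] [0.3436 0.2557 0.065 ]Traceback (most recent call last):
  File "<stdin>", line 6, in <module>
    return _wrapfunc(a, 'argmax', axis=axis, out=out, **kwds)
    return bound(*args, **kwds)
ValueError: attempt to get argmax of an empty sequence
```

The handle stands where expected, at (0.344, 0.256). The trays are unchanged, and the shaft is within about 0.2 rad of the stop, inside the 0.5 rad margin. Handing in.

```bash
python3 -c "
from workcell import r
print(r.finish_job())"
```

```text
the job is handed in; nothing more can be done
None
```

The job is handed in, but the judge's result was not shown: both trays present are stacked on the posts, the shaft is wound to its stop (by image, still within about 0.2 rad of it), and the crank is back upright in the dish by one top-view check.

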